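# Hitch the latching tow bar to a specimen sled and feed it under the guard

## Robot

A 7-joint arm with a two-finger parallel gripper is mounted at the origin on a cart in front of the work surface, level with it; the furniture and walls round the work are solid. World frame = base frame: x ahead of the robot, y to its left, z up, the work surface at z = 0. Lengths are in mm, angles in rad, forces in N, time in s.
With the tool pointing down it reaches from about 425 to 1025 mm from the base axis. Payload 3.6 kg.
Tool frame: the origin (TCP) lies at the very end of the fingers, on their centre line; the grasp point (between the pads) lies 19 mm behind it (robot.tcp_to_grasp is the distance from the TCP to the grasp point, in mm); y points along the fingers, z is the direction in which the jaws open and shut, and the axes are right-handed (so a half turn about y gives the same grasp; the last joint's range is limited). The gripper opens to 85 mm and grips with 20 to 120 N. Pads are 22 mm wide; open, the fingers measure 114 mm over their backs; the gripper's body (76 mm by 85 mm) begins 54 mm behind the grasp point. The pads swing forward as they close: fully open they stand 13 mm farther back than shut.
Start: joints at [-1.202, 0.591, 0.048, 1.609, -0.033, 0.943, -0.034], TCP at [323.676, 648.74, 231.302] pointing down, gripper open.
Joint ranges: [-2.69, 2.69], [-0.47, 2.24], [-1.27, 1.36], [0.19, 2.51], [-1.53, 4.68], [0.08, 2.07], [-3.09, 3.09]. Speed limits (rad/s): [2.57, 2.57, 3.14, 3.14, 3.14, 3.14, 3.14].

## Interface

Orientations are given as a unit quaternion [w, x, y, z].
In Python, from bench import robot, get_image, ticket gives the robot as it stands.
- The arm moves only by the tool carry_out, never from a script. Its arguments are lists of equal length, an entry for each row: "travel": the shift along the world's x, y, z in cm, a list of three; "rotation": the turn, a rotation vector about the world's x, y, z in rad, a list of three; "hand": the opening, from 0 (shut) to 1 (fully open). In form: {"travel": [[x, y, z], ...], "rotation": [[ax, ay, az], ...], "hand": [hand, ...]}. A call has 1 to 20 rows; each row is the pose to reach, as a shift and turn from the pose measured when the call began; what a row does not reach only later rows make up. A row lasts 1/8 s, in which the tool goes at most 62.5 mm and 10.7 degrees, less where a joint would pass 70% of its speed; a pose out of reach is approached as far as the arm can. A call with a gripper value outside its range is refused whole. The fingers move at their own pace and stop on an object; the grip force is fixed at half the most. Time passes only in rows, so rows that repeat a pose let the fingers close. It gives the time, the measured TCP pose, the force and the opening at its end, in the units of the state.
- robot.state(): the state, without advancing time (a new reading comes with each control period).
- get_image(name): name is "side" or "top"; returns a dict with "pixels" (384x512x3 uint8, red, green, blue), "fx", "fy", "cx", "cy" (pixels), "k1" (the pictures are not rectified: a ray, as slopes to the right and down, at radius r is drawn at 1 + k1 r^2 times it, then the intrinsics apply), "extrinsics" (4x4, takes a point from camera to world coordinates). Camera axes: x right, y down, z forward; pixel columns grow to the right and rows downward; lengths in mm; the calibration is good to about 2 mm. A picture is of the moment at which its call begins. There is no depth.
- ticket.hand_in(): hands the job in, once; it reports no verdict.
The state is a dict: "t": time; "q": joint angles; "qd": joint speeds; "joint_efforts": joint torques, N m; "tool_pos": TCP position; "ee_rot": TCP orientation; "ft_force": force on the tool from outside, world axes, zero at the start; "wrist_torque": the same for the moment, N m; "width": opening from 0.0 (shut) to 1.0 (fully open).
Only numpy, scipy, OpenCV 4.12 (cv2) and the standard library are available. Lean on these libraries where they do the work, as an engineer would, in place of code of your own. Each camera call takes 0.05 s, during which the arm holds its last target.

## Task

Pick up the loose steel tow bar by its upright handle and push the side mouth of its hook onto the upright pin of the specimen sled, while the sled still stands all the way out, until the small sprung latch snaps shut behind the pin. Then, with the bar, feed the sled and its dish through the low guarded opening of the white cabinet until it is fully home against its stop, and let go, leaving the bar latched on the pin and standing level on its foot. Do not tip or shift the other things on the bench.

Things in the scene. Friction and masses are not known exactly. Their poses are not given: they have to be found in the camera images.
- towbar: Loose steel tow bar, 135 mm long, 0.39 kg. Origin: bottom of its foot, below the middle of its handle; x along the bar to the hook, y to its left, z up. It stands by itself on a flat foot (x -22 to 40, y +-20, z 0 to 12 mm), where most of its weight lies. Always starts upright; it and the tip box change places.
- handle (a point): Middle of the upright black handle block of the tow bar, at x 0, y 0, z 44 mm of the bar. The block is 30 mm long (along the bar), 20 mm thick across it, z 12 to 64 mm, with flat sides: pinch it across its thickness.
- seat (a point): Where the pin's axis stands in the hook when hitched: x 85, y 0, z 16 mm of the bar. Hook plate: x 63 to 110, z 12 to 20 mm, back at y 22. Slot 16 mm wide (x 77 to 93), its end at y 8, open to the bar's RIGHT: jaws to y -36, then lips flaring to a 35 mm mouth at y -49. So lower the hook at the left of the pin, bar along the feed direction, and push it right. Hitched play: x +-2, y -7 to +2.
- latch_arm (a joint): Brass sprung arm, 19 mm long, on top of the hook plate (z 20 to 27 mm), hinged about the vertical at x 100, y -26 of the bar. 0 rad = shut, slanting across the slot so the pin cannot leave. Swings inward only, to 1.15 rad: the entering pin pushes it open (1 to 3 N on the hook) and the spring shuts it within 0.2 s when the pin is within 3 mm of the seat.
- cabinet: Fixed white exposure cabinet, 164 wide, 185 deep, 165 mm high. Origin: on the bench below the middle of the hood's front edge; x into the cabinet (feed direction), y left, z up. Two rails, 8 mm high, 12 wide, middles at y +-56, run out to x -90; between them is bare bench on which the bar's foot may slide.
- opening (a point): Middle of the low opening, 30 mm above the cabinet's origin. The front panel (x 0) begins 75 mm over the bench; a black guard strip 24 to 30 mm farther in begins at 46 mm; 148 mm wide. At the end the handle's middle is about 12 mm before the panel: an upright gripper would strike it, so (re)take the handle for the last 45 mm leaning back from the cabinet 30 to 45 degrees, fingertips forward.
- sled (a joint): Travel of the specimen sled along the cabinet's x, m. 0 = all the way out (it always starts there), 0.146 = home against a hard stop. Slides with about 3.5 N of friction and stays where it is left.
- pin (a point): Point on the axis of the sled's upright steel pin, 22 mm over the bench; at x -75 mm + sled travel, y 0 of the cabinet. Pin 12 mm thick, free from the sled's plate (top at z 7 mm) to a head 22 mm across (z 36 to 41 mm) that keeps the hook from being dropped over it. The plate reaches 19 mm behind the pin and is 96 mm wide.
- dish: Closed petri dish, 91 mm across, 15 mm high, loose in the sled's shallow nest, 82 mm ahead of the pin. Origin: middle of its underside. It rides along.
- tips: Bystander: pipette tip box with a clear lid, 90 x 122 x 68 mm; origin under its middle.
- stock: Bystander: capped bottle, 64 mm across, 159 mm high, standing to the left of the sled; origin under its middle.
- notes: Bystander: pad of sticky notes, 46 x 73 x 14 mm; origin under its middle.
- clock: Bystander: small timer, 62 x 62 x 18 mm; origin under its middle.
- calc: Bystander: calculator, 128 x 68 x 14 mm; origin under its middle.
- pointer: Bystander: black computer mouse, 104 x 55 x 38 mm; origin under its middle.
There are look-alikes about, which are no part of the job. What is shaped like the dish but red is not meant. Leave any orange look-alike of the towbar alone.

How it is judged:
By the outcome, as a careful person would: the job done as asked, in the order asked, and still so for the second after the job is handed in, with the robot touching nothing.
It also fails if it takes over 54 s, if anything falls off the work surface, if the arm or the gripper's body presses on something with over 40 N, if the wrist force passes 120 N, or if a joint passes its speed limit or range.

## Working session

There is one attempt and no reset: what is moved stays moved. The work goes in short steps, Python scripts to look and compute and a tool call to move; the robot and the scene stay as the last step left them, time stands still between calls to the robot, and variables do not carry over. Pictures are saved under pics/ and viewed, and the job is handed in when it is done.

Besides the shell and the picture viewer there is one more tool, called after "Emit:" as name(argument=value, ...), one argument or row to a line, values as JSON. carry_out: Moves the arm, as the interface text tells. Its arguments: {"type":"object","properties":{"travel":{"type":"array","items":{"type":"array","items":{"type":"number"}}},"rotation":{"type":"array","items":{"type":"array","items":{"type":"number"}}},"hand":{"type":"array","items":{"type":"number"}}},"required":["travel","rotation","hand"]}

```bash
mkdir -p pics; ls; python3 - <<'E'
from bench import robot,get_image
import cv2,numpy as np
for n in("side","top"):
    d=get_image(n); p=d["pixels"]
    cv2.imwrite(f"pics/{n}0.png",cv2.resize(p[:,:,::-1],(800,600),interpolation=cv2.INTER_CUBIC))
    cv2.imwrite(f"pics/{n}0_raw.png",p[:,:,::-1])
    print(n,d["fx"],d["fy"],d["cx"],d["cy"],d["k1"]);print(np.round(d["extrinsics"],3))
print(robot.state()); print(robot.tcp_to_grasp)
E
```

```text
pics
side 443.83068912405787 443.83068912405787 251.39400561672485 195.96938859137535 -0.1457965671112575
[[-2.660000e-01 -5.590000e-01  7.850000e-01 -8.181280e+02]
 [-9.640000e-01  1.360000e-01 -2.300000e-01  2.718820e+02]
 [ 2.300000e-02 -8.180000e-01 -5.750000e-01  1.029574e+03]
 [ 0.000000e+00  0.000000e+00  0.000000e+00  1.000000e+00]]
top 442.2939621088475 442.2939621088475 256.9302227104222 191.69297715074035 -0.15293744001992082
[[-4.500000e-02 -9.770000e-01  2.090000e-01  1.533480e+02]
 [-9.990000e-01  4.500000e-02 -5.000000e-03 -1.298290e+02]
 [-4.000000e-03 -2.090000e-01 -9.780000e-01  1.619042e+03]
 [ 0.000000e+00  0.000000e+00  0.000000e+00  1.000000e+00]]
{'t': 0.1, 'q': array([-1.20149624,  0.59204509,  0.04828493,  1.60970513, -0.03330743,
        0.94269876, -0.03374843]), 'qd': array([ 0.00055488, -0.00082065,  0.00194085, -0.00382298, -0.00019328,
       -0.00039341,  0.00010757]), 'joint_efforts': array([ 4.66840967e-03, -5.49996185e+01,  1.55307658e+00, -1.98824322e+01,
        9.69736342e-03,  3.89753302e-03,  3.73671696e-06]), 'tool_pos': array([323.3230792 , 648.07139985, 230.23780468]), 'ee_rot': array([-0.68754955,  0.68897623, -0.16228525,  0.16202119]), 'ft_force': array([ 0.3983402 , -0.24508526, -0.76371443]), 'wrist_torque': array([-0.01416157,  0.01064124, -0.00630157]), 'width': 1.0010112271231988}
18.700000000000003
```

View pics/side0.png

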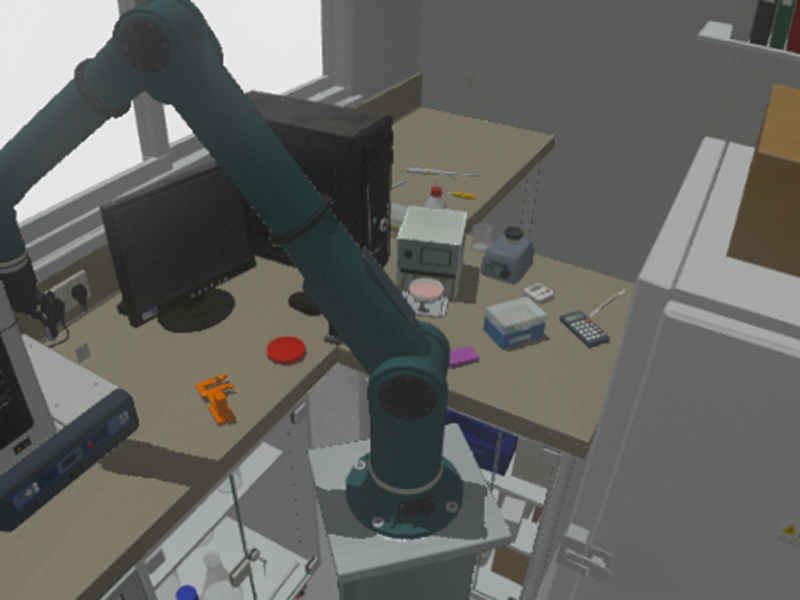

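View pics/top0.png

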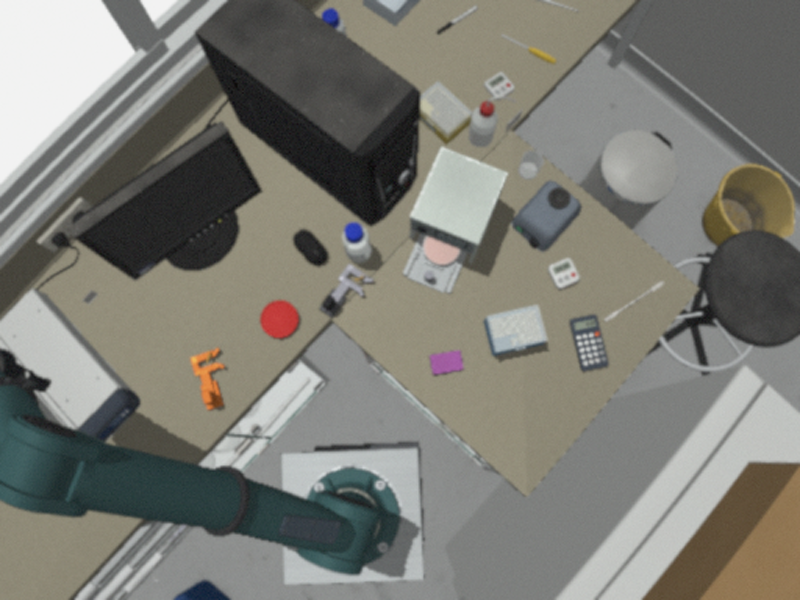

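Candidates (800x600 top view): the grey bar with black handle at (346,288) is the tow bar; the orange look-alike is at (207,378), the red "dish" at (280,319), and the real dish on the sled at (440,250). I'll check with close crops.

```bash
cat > h.py <<'E'
from bench import robot,get_image
import cv2,numpy as np
from scipy.spatial.transform import Rotation as R
def cam(n): return get_image(n)
def KD(d):
    K=np.array([[d["fx"],0,d["cx"]],[0,d["fy"],d["cy"]],[0,0,1.]]); return K,np.array([d["k1"],0,0,0,0.])
def ray(d,uv):
    K,D=KD(d); n=cv2.undistortPoints(np.array([[uv]],float),K,D)[0,0]
    E=np.array(d["extrinsics"]); return E[:3,3],E[:3,:3]@np.array([n[0],n[1],1.])
def onz(d,uv,z):
    o,r=ray(d,uv); return o+r*(z-o[2])/r[2]
def proj(d,P):
    K,D=KD(d); E=np.linalg.inv(np.array(d["extrinsics"]))
    rv,_=cv2.Rodrigues(E[:3,:3]); return cv2.projectPoints(np.array(P,float).reshape(-1,1,3),rv,E[:3,3],K,D)[0][:,0]
def crop(d,x0,y0,w,h,s,name,pts=None):
    im=cv2.resize(d["pixels"][y0:y0+h,x0:x0+w,::-1],None,fx=s,fy=s,interpolation=cv2.INTER_CUBIC)
    if pts is not None:
        for u,v in pts: cv2.circle(im,(int((u+.5-x0)*s),int((v+.5-y0)*s)),3,(0,255,0),1)
    for i in range(0,w,10): cv2.putText(im,str(x0+i),(i*s,10),0,.35,(0,255,255),1); 
    for i in range(0,h,10): cv2.putText(im,str(y0+i),(0,i*s+5),0,.35,(0,255,255),1)
    cv2.imwrite("pics/"+name,im)
E
python3 - <<'E'
from h import *
d=cam("top"); crop(d,195,90,140,110,5,"t1.png")
d=cam("side"); crop(d,180,120,130,100,6,"s1.png")
E
```

```text
(no output)
```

View pics/t1.png

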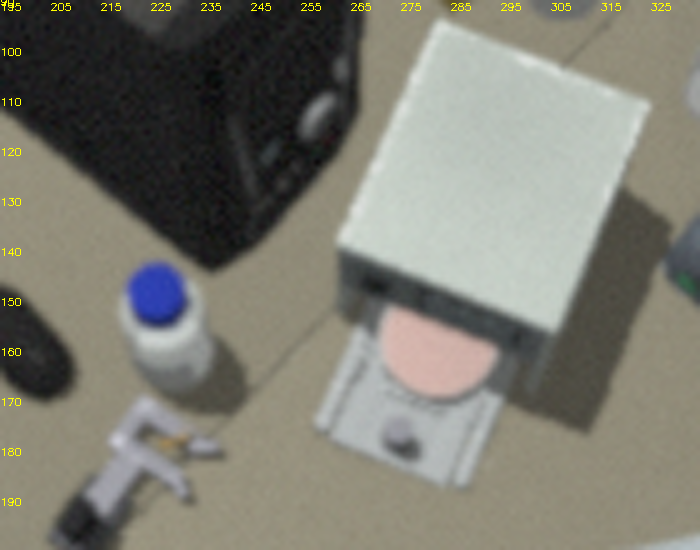

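View pics/s1.png

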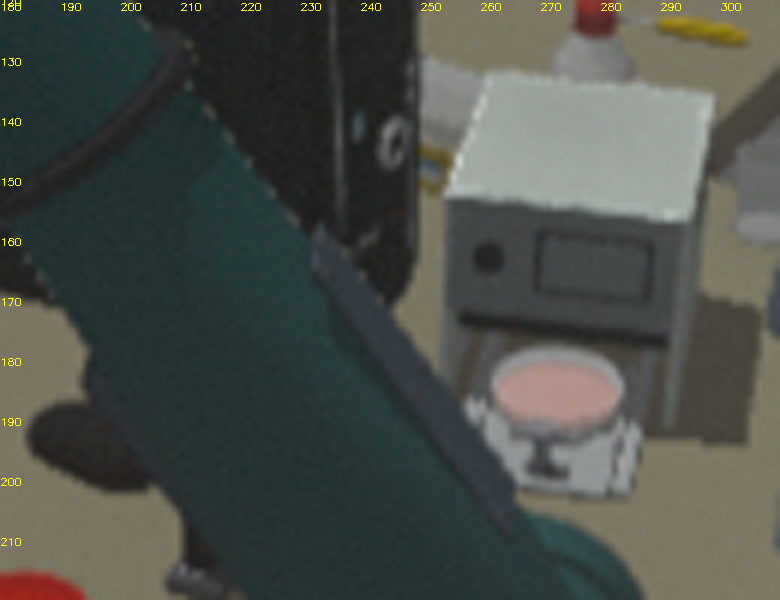

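The top crop shows the steel bar with its black handle at (211,194), its hook mouth opening right and the brass arm at (230,178). The pin head is at (275,177), the pink dish at (281,160), and the cabinet top is the quad around (290,130). Now measuring.

```bash
cat > m.py <<'E'
from h import *
d=cam("top"); p=d["pixels"]; g=p.astype(int)
# cabinet top
m=((g.min(2)>165)).astype(np.uint8)
n,l,st,c=cv2.connectedComponentsWithStats(m)
k=l[130,295]; print("cab area",st[k])
cn=max(cv2.findContours((l==k).astype(np.uint8),0,1)[0],key=cv2.contourArea)
r=cv2.minAreaRect(cn); 
hull=cv2.convexHull(cn)
q=cv2.approxPolyDP(hull,6,True)[:,0]; print(q.tolist())
W=np.array([onz(d,u,165) for u in q]); print(np.round(W,1).tolist())
print("sides",[round(float(np.linalg.norm(W[i]-W[(i+1)%len(W)])),1) for i in range(len(W))])
# contour in world, minAreaRect
C=np.array([onz(d,u[0],165)[:2] for u in cn],np.float32)
r=cv2.minAreaRect(C); print("rect",r)
# black handle
sub=g[180:205,200:225]; m=(sub.max(2)<75); ys,xs=np.nonzero(m); print("dark",len(xs),xs.mean()+200,ys.mean()+180)
# pin head
crop(d,200,165,50,40,14,"t2.png"); crop(d,250,145,55,45,14,"t3.png")
E
python3 m.py
```

```text
cab area [ 263   94   62   62 2293]
[[282, 94], [324, 110], [305, 155], [263, 138]]
[[814.6, -242.3, 165.0], [747.4, -387.0, 165.0], [584.7, -307.8, 165.0], [652.4, -166.8, 165.0]]
sides [159.5, 180.9, 156.4, 178.9]
rect ((700.0697021484375, -275.9845886230469), (164.0172119140625, 183.40232849121094), 64.16646575927734)
dark 88 212.0909090909091 195.54545454545453
```

```bash
ls pics
```

```text
s1.png
side0.png
side0_raw.png
t1.png
t2.png
t3.png
top0.png
top0_raw.png
```

View pics/t2.png

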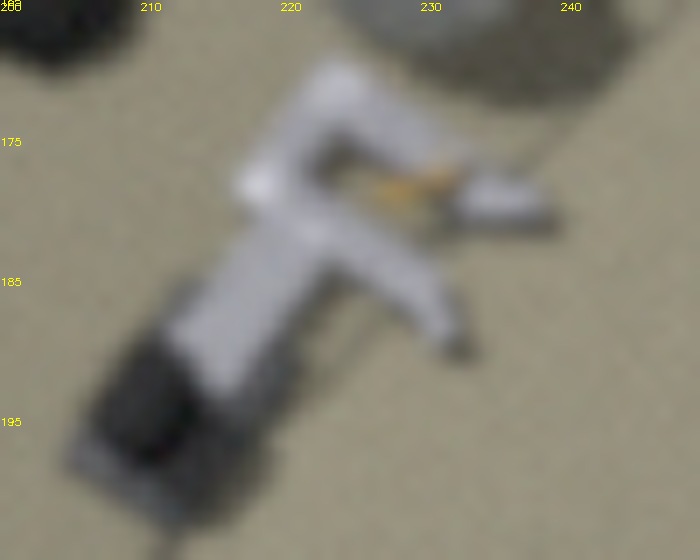

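View pics/t3.png

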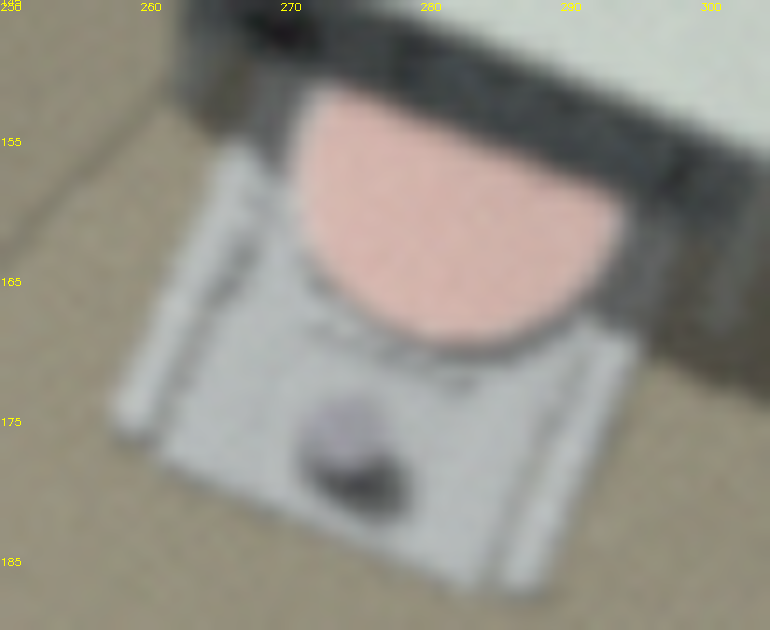

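```bash
cat > m2.py <<'E'
from h import *
from scipy.optimize import least_squares
d=cam("top")
P=[((63,22,20),(217.0,177.7)),((110,22,20),(224.1,169.5)),((-22,20,12),(204.3,197.3)),((-22,-20,12),(212.8,201.5)),((0,0,64),(210.2,193.0))]
A=np.array([p[0][:2] for p in P],float); B=np.array([onz(d,p[1],p[0][2])[:2] for p in P])
print(np.round(B,1).tolist())
def f(t):
    c,s=np.cos(t[2]),np.sin(t[2]); return (A@np.array([[c,s],[-s,c]])+t[:2]-B).ravel()
r=least_squares(f,[400,0,0]); print(r.x,np.degrees(r.x[2]),np.round(r.fun,1))
# cabinet: front corner estimates + pin head
pin=onz(d,(274.0,175.2),41); print("pin",pin)
yaw=np.radians(-25.8); ex=np.array([np.cos(yaw),np.sin(yaw)]); ey=np.array([-ex[1],ex[0]])
o=np.array([700.07,-275.98])-92.5*ex; print("cab o",o,"pin pred",o-75*ex)
# rail ends (z=8) at x -90, outer y +-62
for uv in [(257.2,176.2),(287.8,187.0)]: print("rail",onz(d,uv,8), )
print("pred",o-90*ex+62*ey,o-90*ex-62*ey)
o2=pin[:2]+75*ex; print(o2)
for b in [(-19,0)]: pass
# dish visible; bottle
print("bottle cap",onz(d,(226,149),159), "->cab", )
b=onz(d,(226,149),159)[:2]-o; print(b@ex,b@ey)
for n,q in (("bar",r.x[:2]),("barseat",r.x[:2]+85*np.array([np.cos(r.x[2]),np.sin(r.x[2])]))): print(n,(q-o)@ex,(q-o)@ey)
E
python3 m2.py
```

```text
[[554.7, 8.3], [585.1, -19.1], [484.0, 58.2], [466.7, 26.9], [488.1, 30.5]]
[490.00024794  29.93923056  -0.66502904] -38.103357117102384 [-1.6  0.1  5.  -1.5  1.   1.1 -6.3  0.9  1.9 -0.5]
pin [ 549.26145629 -203.4614685    41.        ]
cab o [ 616.79051365 -235.72112331] pin pred [ 549.26660579 -203.07879086]
rail [ 556.55337153 -141.80100391    8.        ]
rail [ 509.83554008 -254.10060225    8.        ]
pred [ 562.74615238 -140.73056054] [ 508.77749606 -252.37008819]
[ 616.78536414 -236.10380095]
bottle cap [620.54178273 -37.33861381 159.        ] ->cab
-82.96489972744028 180.24016618795764
bar -229.77530411487626 183.99593666980977
barseat -146.72749140345258 165.88348780588507
```

```bash
cat >> h.py <<'E'
CY=np.radians(-25.5)
def rot(yaw,lean,flip=1):
    # tool y = approach dir: forward sin(lean), down cos(lean); tool z = jaw dir = +-bar y
    ex=np.array([np.cos(yaw),np.sin(yaw),0]); ez=np.array([0,0,1.]); ey=np.array([-ex[1],ex[0],0])
    y=np.sin(lean)*ex-np.cos(lean)*ez; z=flip*ey
    return R.from_matrix(np.c_[np.cross(y,z),y,z])
def now():
    s=robot.state(); q=s["ee_rot"]; return s["tool_pos"],R.from_quat(q,scalar_first=True),s
def delta(tcp,Rt):
    p,r,s=now(); return np.round((np.array(tcp)-p)/10,2),np.round((Rt*r.inv()).as_rotvec(),3)
E
python3 - <<'E'
from h import *
p,r,s=now(); print(np.round(r.as_matrix(),3))
for f in(1,-1): print(delta((490,30,160),rot(np.radians(-38),0,f)), s["q"][6])
E
```

```text
[[ 0.895 -0.     0.446]
 [-0.446 -0.001  0.895]
 [ 0.    -1.    -0.001]]
(array([ 16.64, -61.85,  -7.09]), array([ 0.001, -0.   , -0.2  ])) -0.03370817718924658
(array([ 16.64, -61.85,  -7.09]), array([0.000e+00, 1.000e-03, 2.941e+00])) -0.03370817718924658
```

Emit:
carry_out(
  travel=[
    [4,-16,-2],
    [8,-31,-4],
    [12,-46,-6],
    [16.6,-61.8,-7],
    [16.6,-61.8,-7],
    [16.6,-61.8,-7],
    [16.6,-61.8,-7],
    [16.6,-61.8,-7],
    [16.6,-61.8,-7],
    [16.6,-61.8,-7],
    [16.6,-61.8,-7],
    [16.6,-61.8,-7],
    [16.6,-61.8,-7],
    [16.6,-61.8,-7],
    [16.6,-61.8,-7],
    [16.6,-61.8,-7],
  ],
  rotation=[
    [0,0,-0.05],
    [0,0,-0.1],
    [0,0,-0.15],
    [0,0,-0.2],
    [0,0,-0.2],
    [0,0,-0.2],
    [0,0,-0.2],
    [0,0,-0.2],
    [0,0,-0.2],
    [0,0,-0.2],
    [0,0,-0.2],
    [0,0,-0.2],
    [0,0,-0.2],
    [0,0,-0.2],
    [0,0,-0.2],
    [0,0,-0.2],
  ],
  hand=[0.7,0.7,0.7,0.7,0.7,0.7,0.7,0.7,0.7,0.7,0.7,0.7,0.7,0.7,0.7,0.7],
)

```text
t: 2.3
tool_pos: [489.5, 31.2, 160.9]
ee_rot: [-0.669, 0.669, -0.23, 0.23]
ft_force: [-0.5, 0.1, -0.4]
width: 0.705
```

```bash
python3 - <<'E'
from h import *
p,r,s=now(); print(s["t"],p,s["width"],s["q"])
d=cam("top"); crop(d,190,110,110,100,7,"t4.png")
d=cam("side"); crop(d,140,120,150,110,5,"s4.png")
E
```

```text
2.3 [489.45352864  31.19589179 160.9208868 ] 0.7049278314843673 [-0.24148936  0.41070727  0.11018406  2.19188348 -0.08414285  0.54328944
  0.84107668]
```

View pics/t4.png

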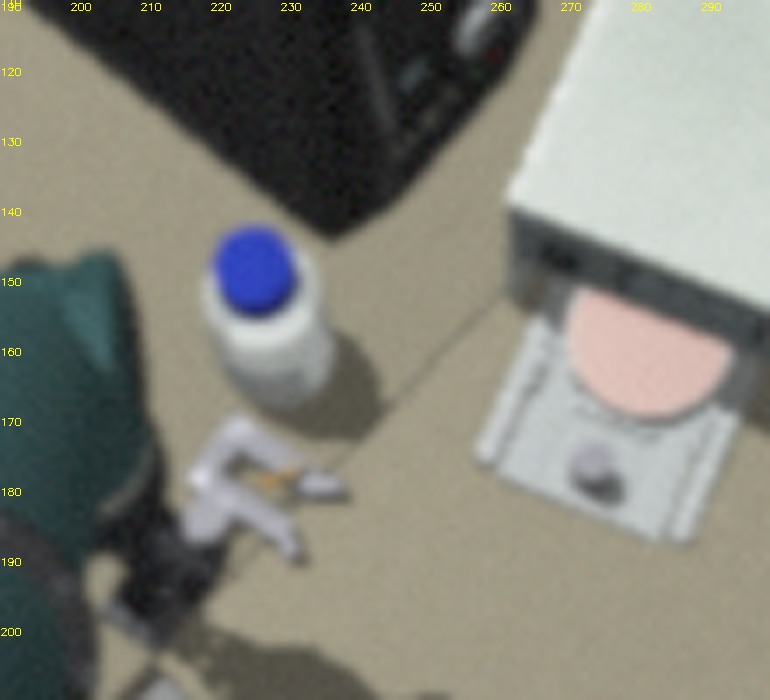

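View pics/s4.png

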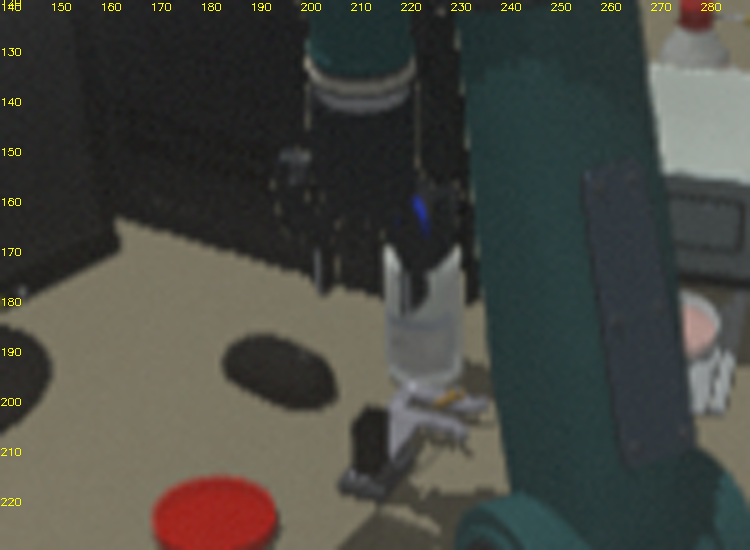

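```bash
python3 - <<'E'
from h import *
d=cam("side")
g=d["pixels"].astype(int)[198:218,205:222]; m=(g.max(2)<60); ys,xs=np.nonzero(m)
print(len(xs),xs.mean()+205,ys.mean()+198,xs.min()+205,xs.max()+205,ys.min()+198,ys.max()+198)
for z in(64,40): print(z,onz(d,(213,202.5) if z==64 else (xs.mean()+205,ys.mean()+198),z))
print(np.round(proj(d,[(490,30,64),(490,30,12)]),1))
yaw=np.radians(-38);e=np.array([np.cos(yaw),np.sin(yaw)]);n=np.array([-e[1],e[0]])
pts=[tuple(np.array([490,30])+a*e+b*n)+(64,) for a in(-15,15) for b in(-10,10)]
t=cam("top")
crop(d,195,185,50,45,14,"s5.png",proj(d,pts+[tuple(np.array([490,30])+a*e+b*n)+(20,) for a,b in((63,22),(110,22))]+[tuple(np.array([490,30])+a*e+b*n)+(12,) for a in (-22,40) for b in(-20,20)]))
E
```

```text
107 214.1214953271028 209.26168224299064 205 221 198 217
64 [492.4276247   34.20466137  64.        ]
40 [482.14056635  32.71908817  40.        ]
[[214.2 202.7]
 [214.6 213.9]]
```

View pics/s5.png

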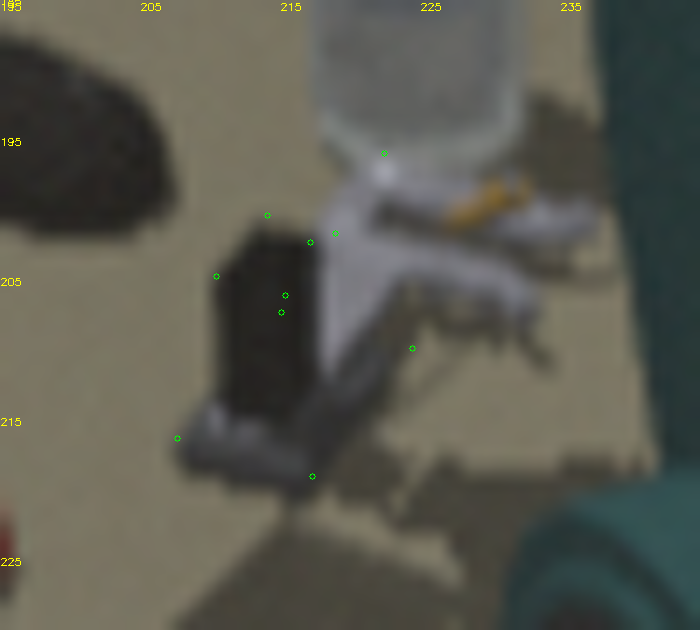

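Emit:
carry_out(
  travel=[
    [0.05,-0.1,-5],
    [0.05,-0.1,-10],
    [0.05,-0.1,-12.5],
    [0.05,-0.1,-13.6],
    [0.05,-0.1,-13.6],
    [0.05,-0.1,-13.6],
    [0.05,-0.1,-13.6],
    [0.05,-0.1,-13.6],
    [0.05,-0.1,-13.6],
    [0.05,-0.1,-13.6],
    [0.05,-0.1,-13.6],
    [0.05,-0.1,-13.6],
    [0.05,-0.1,-13.6],
    [0.05,-0.1,-13.6],
  ],
  rotation=[
    [0,0,0],
    [0,0,0],
    [0,0,0],
    [0,0,0],
    [0,0,0],
    [0,0,0],
    [0,0,0],
    [0,0,0],
    [0,0,0],
    [0,0,0],
    [0,0,0],
    [0,0,0],
    [0,0,0],
    [0,0,0],
  ],
  hand=[0.7,0.7,0.7,0.7,0.7,0.7,0.4,0.2,0,0,0,0,0,0],
)

```text
t: 4.25
tool_pos: [491.2, 30.1, 25.7]
ee_rot: [0.669, -0.668, 0.229, -0.231]
ft_force: [-0.1, 2.2, 5.8]
width: 0.228
```

```bash
python3 - <<'E'
from h import *
p,r,s=now(); print(s["t"],p,s["width"],s["ft_force"])
d=cam("top"); crop(d,195,160,50,45,14,"t6.png")
d=cam("side"); crop(d,190,170,60,50,12,"s6.png")
E
```

```text
4.25 [491.19715491  30.07636711  25.69610075] 0.22790994515832663 [-0.09016034  2.15807604  5.79181134]
```

View pics/t6.png

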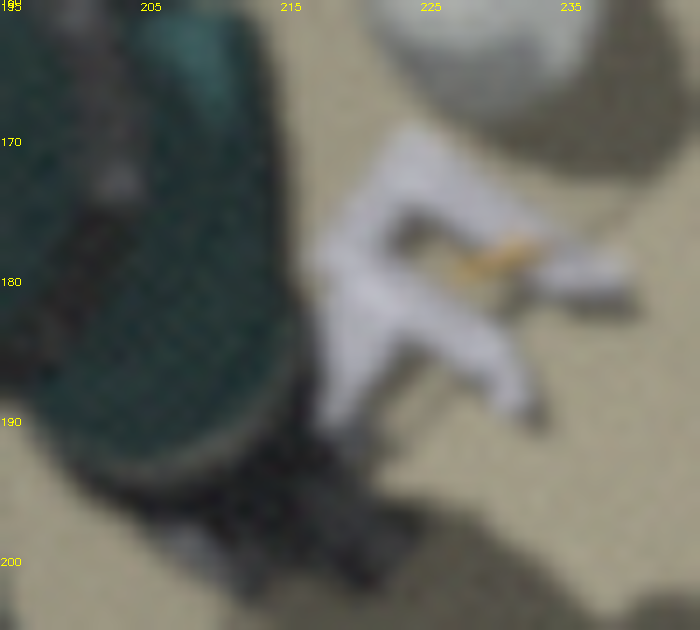

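View pics/s6.png

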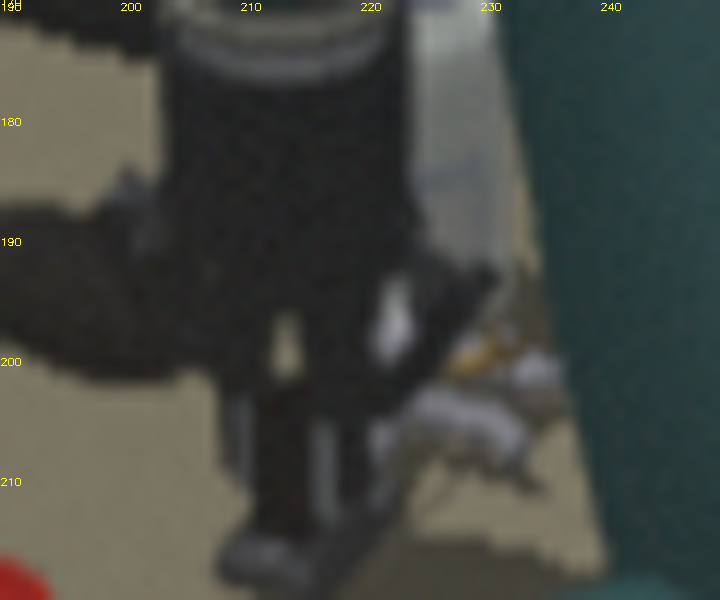

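Emit:
carry_out(
  travel=[
    [0,0,0.5],
    [0,0,1.5],
    [-0.5,0,2.5],
    [-2,0,3],
    [-3.5,0,3],
    [-4,-2,3],
    [-4,-4,3],
    [-4,-6,3],
    [-4,-8,3],
    [-4,-10,3],
    [-3,-11.5,3],
    [-1.5,-12.4,3],
    [0,-12.4,3],
    [1,-12.4,3],
    [1.5,-12.4,3],
    [1.5,-12.4,3],
    [1.5,-12.4,3],
    [1.5,-12.4,3],
  ],
  rotation=[
    [0,0,0],
    [0,0,0],
    [0,0,0],
    [0,0,0],
    [0,0,0],
    [0,0,0],
    [0,0,0],
    [0,0,0.03],
    [0,0,0.06],
    [0,0,0.09],
    [0,0,0.12],
    [0,0,0.15],
    [0,0,0.18],
    [0,0,0.21],
    [0,0,0.217],
    [0,0,0.217],
    [0,0,0.217],
    [0,0,0.217],
  ],
  hand=[0,0,0,0,0,0,0,0,0,0,0,0,0,0,0,0,0,0],
)

```text
t: 6.6
tool_pos: [505.4, -93.8, 55.6]
ee_rot: [0.69, -0.689, 0.156, -0.156]
ft_force: [0.0, 0.7, -4.3]
width: 0.227
```

```bash
python3 - <<'E'
from h import *
p,r,s=now(); print(s["t"],p,s["width"],s["ft_force"])
print(np.round(r.as_matrix(),3), np.degrees(np.arctan2(-r.as_matrix()[0,2],r.as_matrix()[1,2])))
d=cam("top"); crop(d,215,145,80,60,9,"t7.png")
d=cam("side"); crop(d,200,160,100,75,7,"s7.png")
E
```

```text
6.6 [505.43813918 -93.8401943   55.64155253] 0.22725714749931022 [ 0.03678391  0.70841354 -4.27928103]
[[ 0.902  0.001  0.431]
 [-0.431  0.     0.902]
 [ 0.001 -1.     0.001]] -25.525522138329073
```

View pics/t7.png

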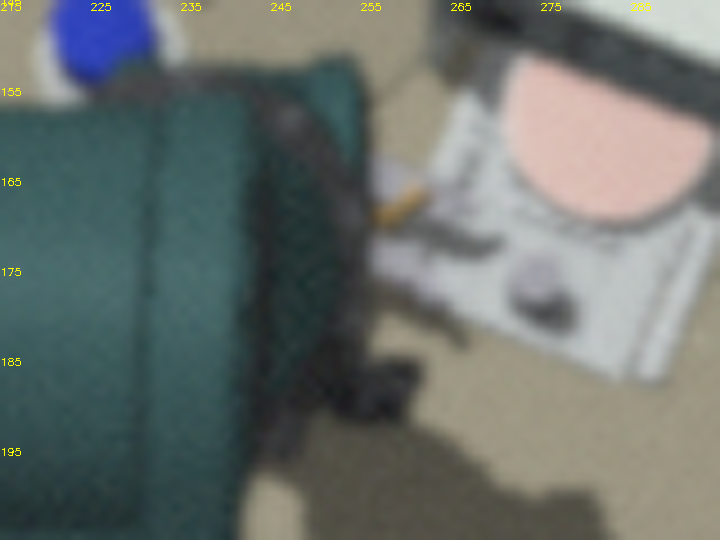

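View pics/s7.png

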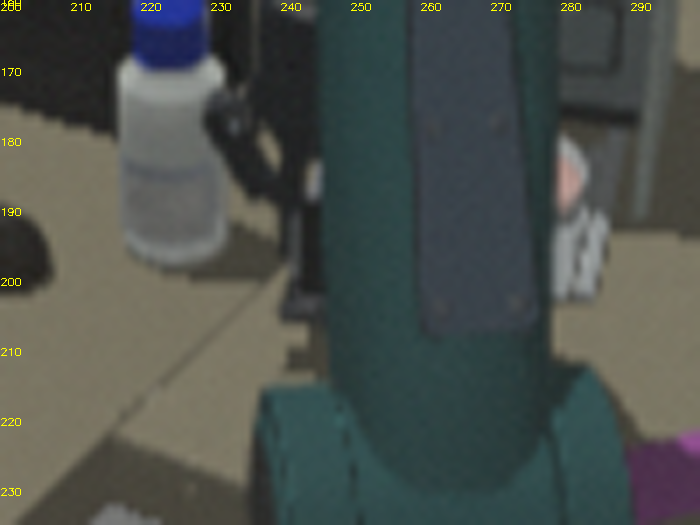

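```bash
cat >> h.py <<'E'
def barpts(org,yaw,lift,L):
    e=np.array([np.cos(yaw),np.sin(yaw)]);n=np.array([-e[1],e[0]])
    return [tuple(np.array(org)+a*e+b*n)+(z+lift,) for a,b,z in L]
HOOK=[(67.5,-49,20),(102.5,-49,20),(77,-36,20),(93,-36,20),(77,8,20),(93,8,20),(100,-26,27),(110,22,20),(110,-30,20)]
E
python3 - <<'E'
from h import *
d=cam("top"); org=(505.4,-93.8)
crop(d,245,150,45,40,16,"t8.png",proj(d,barpts(org,CY,30,HOOK)+[(549.3,-203.4,41)]))
E
```

```text
(no output)
```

View pics/t8.png

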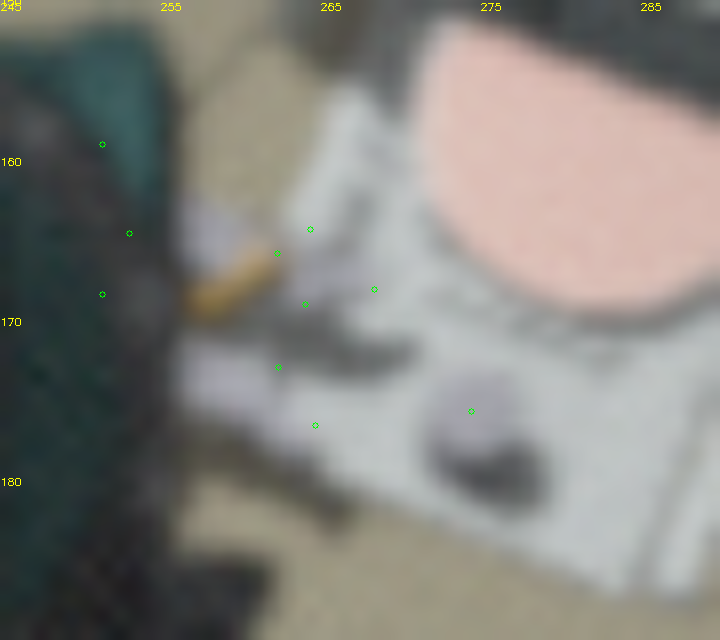

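Emit:
carry_out(
  travel=[
    [0.05,0,-1],
    [0.05,0,-2],
    [0.05,0,-2.5],
    [0.05,0,-2.8],
    [0.05,0,-2.85],
    [-0.4,-0.9,-2.85],
    [-0.8,-1.8,-2.85],
    [-1.25,-2.7,-2.85],
    [-1.25,-2.7,-2.85],
    [-1.25,-2.7,-2.85],
    [-1.25,-2.7,-2.85],
  ],
  rotation=[
    [0,0,0],
    [0,0,0],
    [0,0,0],
    [0,0,0],
    [0,0,0],
    [0,0,0],
    [0,0,0],
    [0,0,0],
    [0,0,0],
    [0,0,0],
    [0,0,0],
  ],
  hand=[0,0,0,0,0,0,0,0,0,0,0],
)

```text
t: 8.12
tool_pos: [493.8, -120.5, 27.3]
ee_rot: [0.69, -0.689, 0.155, -0.157]
ft_force: [-1.4, 0.1, -4.9]
width: 0.226
```

```bash
python3 - <<'E'
from h import *
p,r,s=now(); print(s["t"],p,s["width"],s["ft_force"])
d=cam("top"); crop(d,245,150,45,40,16,"t9.png",proj(d,barpts(p[:2],CY,1,HOOK)+[(549.3,-203.4,41)]))
E
```

```text
8.125 [ 493.77162043 -120.47115426   27.25846427] 0.2258699469610044 [-1.35348767  0.07741062 -4.88458974]
```

View pics/t9.png

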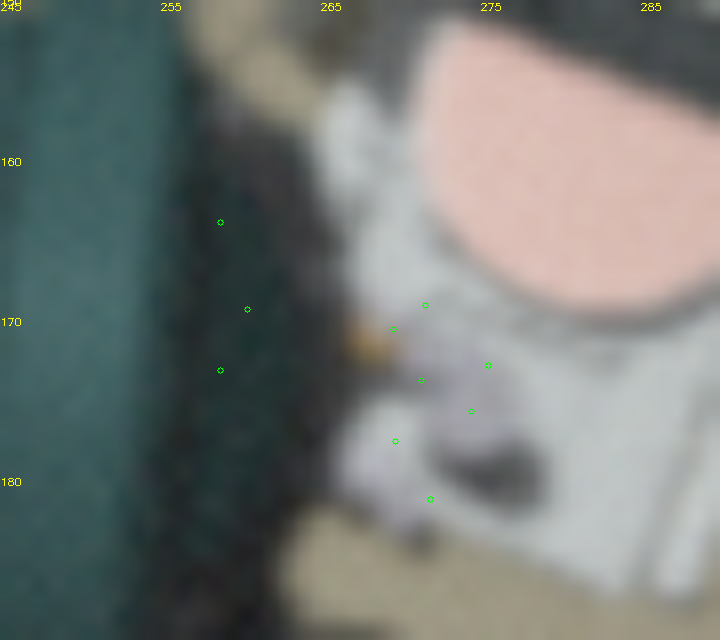

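Emit:
carry_out(
  travel=[
    [-0.26,-0.54,0],
    [-0.52,-1.08,0],
    [-0.77,-1.62,0],
    [-1.03,-2.17,0],
    [-1.29,-2.7,0],
    [-1.55,-3.25,0],
    [-1.72,-3.61,0],
    [-1.89,-3.97,0],
    [-2.02,-4.24,0],
    [-2.02,-4.24,0],
  ],
  rotation=[
    [0,0,0],
    [0,0,0],
    [0,0,0],
    [0,0,0],
    [0,0,0],
    [0,0,0],
    [0,0,0],
    [0,0,0],
    [0,0,0],
    [0,0,0],
  ],
  hand=[0,0,0,0,0,0,0,0,0,0],
)

```text
t: 9.43
tool_pos: [473.3, -164.3, 27.3]
ee_rot: [-0.689, 0.689, -0.156, 0.158]
ft_force: [1.1, -3.0, -3.9]
width: 0.225
```

```bash
python3 - <<'E'
from h import *
p,r,s=now(); print(s["t"],p,s["width"],s["ft_force"],s["wrist_torque"])
e=np.array([.9026,-.4305]);n=np.array([.4305,.9026]);dd=np.array([472.6,-166.8])-p[:2];print("rem ex,ey",dd@e,dd@n)
d=cam("top"); crop(d,245,150,45,40,16,"t10.png",proj(d,barpts(p[:2],CY,1,HOOK)+[(549.3,-203.4,41)]))
d=cam("side"); crop(d,200,160,100,75,7,"s10.png")
E
```

```text
9.425 [ 473.30544602 -164.32750989   27.30333389] 0.22515120636858227 [ 1.08353673 -2.98435698 -3.86061563] [-0.60571013 -0.2259297  -0.18588109]
rem ex,ey 0.4276714187214401 -2.5353640879268737
```

View pics/t10.png

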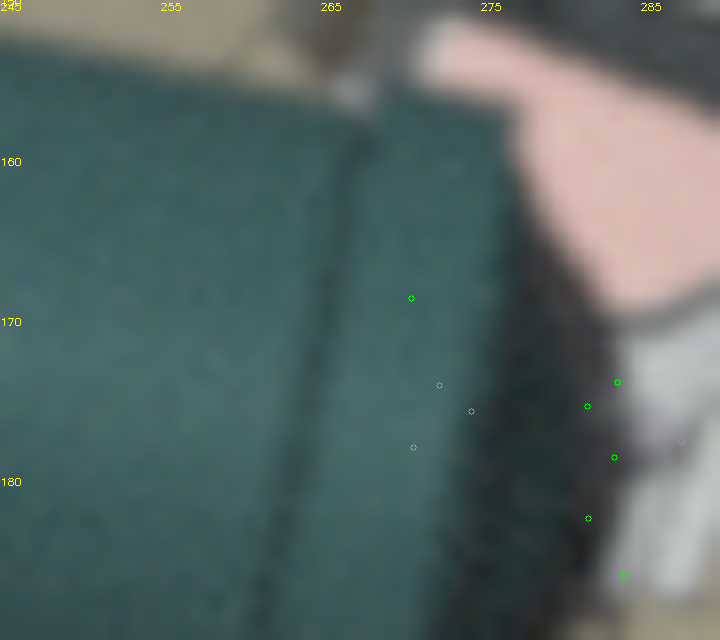

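View pics/s10.png

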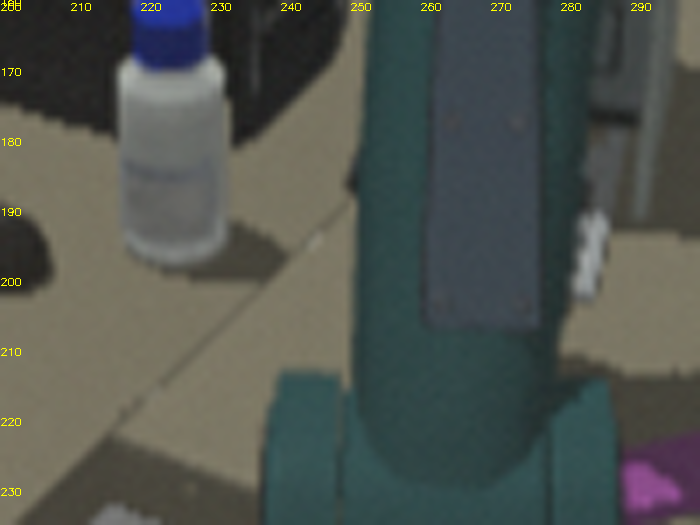

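Emit:
carry_out(
  travel=[
    [-0.06,-0.13,0],
    [-0.11,-0.23,0],
    [-0.15,-0.32,0],
    [-0.15,-0.32,0],
    [-0.15,-0.32,0],
  ],
  rotation=[
    [0,0,0],
    [0,0,0],
    [0,0,0],
    [0,0,0],
    [0,0,0],
  ],
  hand=[0,0,0,0,0],
)

```text
t: 10.15
tool_pos: [471.8, -167.1, 27.3]
ee_rot: [0.69, -0.689, 0.156, -0.158]
ft_force: [0.5, 0.9, -4.4]
width: 0.229
```

```bash
cat > st.py <<'E'
from h import *
p,r,s=now(); print(s["t"],p,s["width"],s["ft_force"],s["wrist_torque"])
e=np.array([.9026,-.4305]);n=np.array([.4305,.9026]);dd=np.array([472.6,-166.8])-p[:2];print("rem ex,ey",dd@e,dd@n)
E
python3 st.py
```

```text
10.15 [ 471.80409271 -167.1370023    27.25427325] 0.2285569467008244 [ 0.53893597  0.86544341 -4.38386367] [ 0.01483173 -0.28140835  0.07318219]
rem ex,ey 0.5733064297865822 0.6468163627170643
```

Emit:
carry_out(
  travel=[
    [-0.04,-0.09,0],
    [-0.09,-0.18,0],
    [-0.09,-0.18,0],
    [-0.09,-0.18,0],
  ],
  rotation=[
    [0,0,0],
    [0,0,0],
    [0,0,0],
    [0,0,0],
  ],
  hand=[0,0,0,0],
)

```text
t: 10.65
tool_pos: [471.0, -169.0, 27.3]
ee_rot: [0.69, -0.689, 0.156, -0.158]
ft_force: [0.6, 0.1, -4.8]
width: 0.225
```

```bash
python3 st.py
```

```text
10.65 [ 470.95255177 -169.02608124   27.28167408] 0.22534440814709986 [ 0.63735738  0.06999548 -4.78160149] [ 0.06430689 -0.26618852  0.07223587]
rem ex,ey 0.5286587934722665 2.7184873924512734
```

Emit:
carry_out(
  travel=[
    [-0.04,-0.09,0],
    [-0.09,-0.18,0],
    [-0.09,-0.18,0],
    [-0.09,-0.18,0],
  ],
  rotation=[
    [0,0,0],
    [0,0,0],
    [0,0,0],
    [0,0,0],
  ],
  hand=[0,0,0,0],
)

```text
t: 11.15
tool_pos: [470.2, -170.6, 27.3]
ee_rot: [0.69, -0.689, 0.156, -0.158]
ft_force: [1.7, 0.8, -4.4]
width: 0.223
```

```bash
python3 st.py
```

```text
11.15 [ 470.18472709 -170.63895744   27.28754717] 0.2232472157513952 [ 1.69621693  0.82473975 -4.36978215] [ 0.29755117 -0.37254937  0.17402546]
rem ex,ey 0.5273541540074432 4.504817970915742
```

Emit:
carry_out(
  travel=[
    [-0.04,-0.09,0],
    [-0.06,-0.13,0],
    [-0.06,-0.13,0],
    [-0.06,-0.13,0],
  ],
  rotation=[
    [0,0,0],
    [0,0,0],
    [0,0,0],
    [0,0,0],
  ],
  hand=[0,0,0,0],
)

```text
t: 11.65
tool_pos: [470.0, -171.2, 27.3]
ee_rot: [0.69, -0.689, 0.155, -0.157]
ft_force: [3.1, 4.2, -4.9]
width: 0.23
```

```bash
python3 st.py
```

```text
11.65 [ 469.98429101 -171.20684541   27.27563975] 0.22993520351663307 [ 3.08345571  4.16869477 -4.9111327 ] [ 1.09787388 -0.66098327  0.45465355]
rem ex,ey 0.46379198628351176 5.103681390855666
```

Emit:
carry_out(
  travel=[
    [0.13,0.27,0],
    [0.26,0.54,0],
    [0.37,0.77,0],
    [0.41,0.86,0],
    [0.43,0.9,0],
    [0.43,0.9,0],
    [0.43,0.9,0],
  ],
  rotation=[
    [0,0,0],
    [0,0,0],
    [0,0,0],
    [0,0,0],
    [0,0,0],
    [0,0,0],
    [0,0,0],
  ],
  hand=[0,0,0,0,0,0,0],
)

```text
t: 12.52
tool_pos: [474.1, -162.2, 27.3]
ee_rot: [0.69, -0.689, 0.155, -0.157]
ft_force: [0.8, -1.2, -3.7]
width: 0.226
```

```bash
python3 st.py
```

```text
12.525 [ 474.14779282 -162.20269911   27.26384436] 0.22647681875640793 [ 0.83240308 -1.24495605 -3.68798793] [-0.25503728 -0.13438543 -0.0665996 ]
rem ex,ey 0.5821002349795549 -4.815848586889621
```

Emit:
carry_out(
  travel=[
    [0.04,0.07,0],
    [0.06,0.13,0],
    [0.06,0.13,0],
    [0.06,0.13,0],
  ],
  rotation=[
    [0,0,0],
    [0,0,0],
    [0,0,0],
    [0,0,0],
  ],
  hand=[0,0,0,0],
)

```text
t: 13.02
tool_pos: [474.6, -161.2, 27.3]
ee_rot: [0.69, -0.689, 0.156, -0.157]
ft_force: [0.8, -2.6, -5.5]
width: 0.228
```

```bash
python3 st.py; python3 - <<'E'
from h import *
d=cam("top"); crop(d,245,150,55,45,14,"t11.png")
E
```

```text
13.025 [ 474.62783321 -161.15165367   27.25162351] 0.22789221168701154 [ 0.84373031 -2.63846881 -5.50540488] [-0.44577082 -0.06845067 -0.19751395]
rem ex,ey 0.6012908417642411 -5.971179589432252
```

View pics/t11.png

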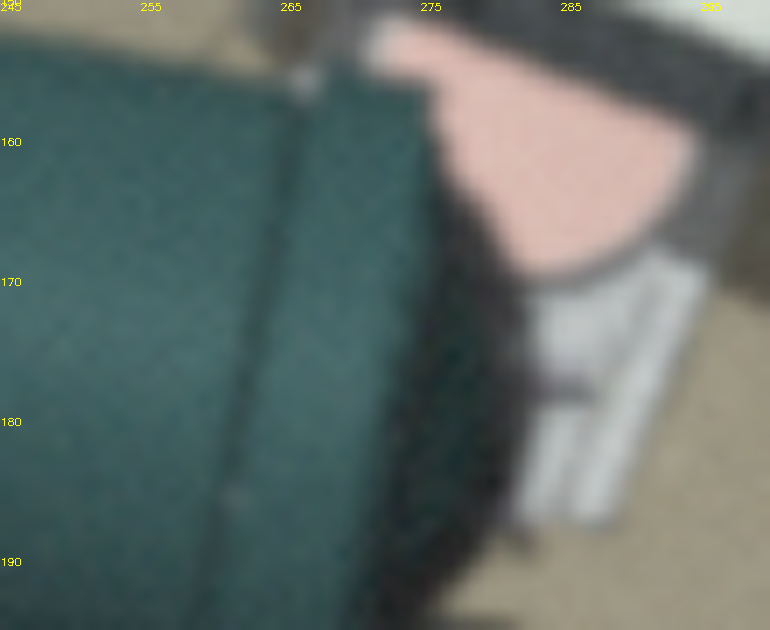

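Emit:
carry_out(
  travel=[
    [-0.17,-0.36,0],
    [-0.34,-0.72,-0.1],
    [-0.34,-0.72,-0.14],
    [-0.34,-0.72,-0.14],
    [-0.34,-0.72,-0.14],
    [-0.34,-0.72,-0.14],
    [-0.34,-0.72,-0.14],
    [-0.34,-0.72,3],
    [-0.34,-0.72,7],
    [-3,0.5,10],
    [-6,1,12],
    [-6,1,12],
  ],
  rotation=[
    [0,0,0],
    [0,0,0],
    [0,0,0],
    [0,0,0],
    [0,0,0],
    [0,0,0],
    [0,0,0],
    [0,0,0],
    [0,0,0],
    [0,0,0],
    [0,0,0],
    [0,0,0],
  ],
  hand=[0,0,0,0.3,0.5,0.6,0.6,0.6,0.6,0.6,0.6,0.6],
)

```text
t: 14.58
tool_pos: [412.2, -150.8, 148.3]
ee_rot: [0.69, -0.689, 0.156, -0.157]
ft_force: [0.8, 0.4, 0.0]
width: 0.598
```

```bash
python3 st.py; python3 - <<'E'
from h import *
d=cam("top"); crop(d,245,150,55,45,14,"t12.png")
d=cam("side"); crop(d,220,160,80,60,10,"s12.png")
E
```

```text
14.575 [ 412.16581577 -150.84370605  148.29751363] 0.5977707857655213 [0.80567152 0.39250641 0.04196942] [-0.02186697 -0.05065659  0.03668337]
rem ex,ey 61.41707923027417 11.614765386780713
```

View pics/t12.png

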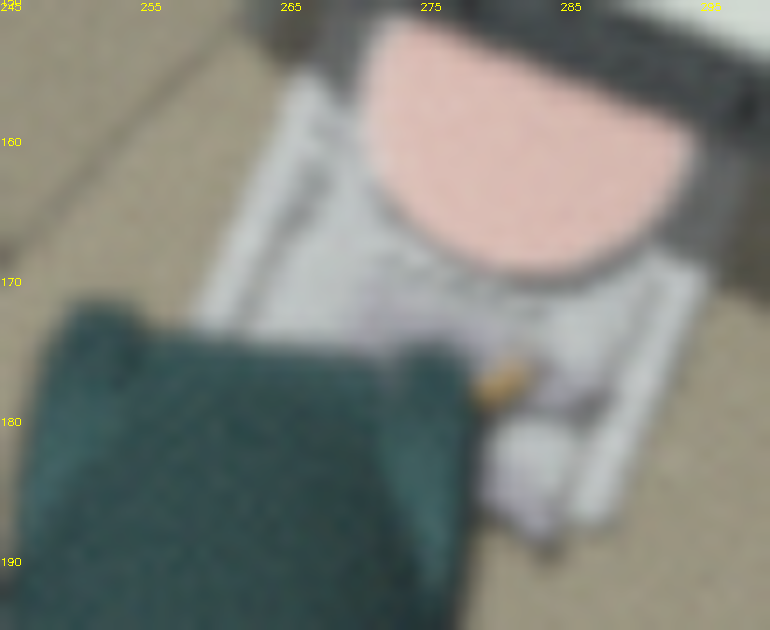

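View pics/s12.png

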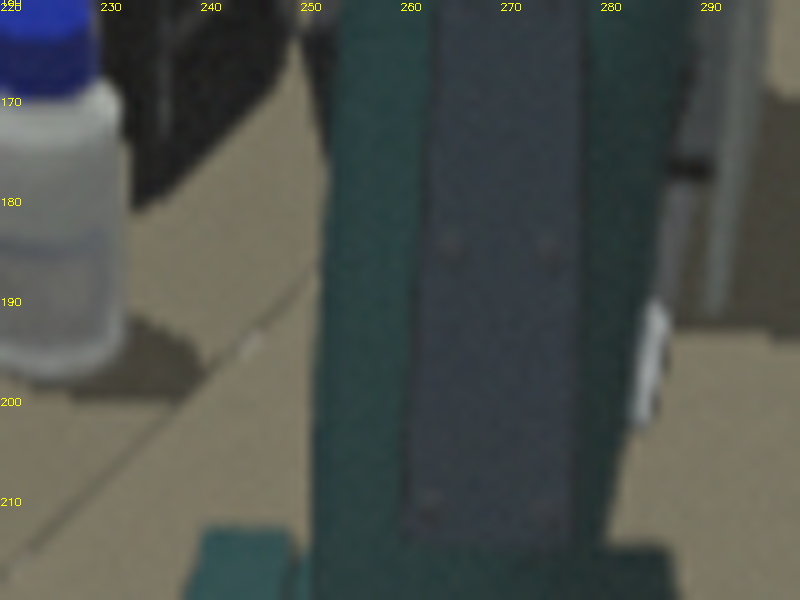

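```bash
python3 - <<'E'
from h import *
for l in (35,40): print(delta((440,-30,160),rot(CY,np.radians(l))))
E
```

```text
(array([ 2.48, 12.13,  1.25]), array([-0.263, -0.547,  0.001]))
(array([ 2.48, 12.13,  1.25]), array([-0.301, -0.626,  0.   ]))
```

Emit:
carry_out(
  travel=[
    [0.5,3,1],
    [1,6,1],
    [1.5,9,1],
    [2.5,12,1],
    [2.5,12,1],
    [2.5,12,1],
    [2.5,12,1],
    [2.5,12,1],
  ],
  rotation=[
    [-0.06,-0.12,0],
    [-0.12,-0.25,0],
    [-0.18,-0.37,0],
    [-0.24,-0.5,0],
    [-0.3,-0.626,0],
    [-0.3,-0.626,0],
    [-0.3,-0.626,0],
    [-0.3,-0.626,0],
  ],
  hand=[0.6,0.6,0.6,0.6,0.6,0.6,0.6,0.6],
)

```text
t: 15.68
tool_pos: [418.0, -43.5, 137.9]
ee_rot: [-0.606, 0.754, -0.034, 0.25]
ft_force: [-0.8, 0.1, -0.8]
width: 0.599
```

```bash
python3 - <<'E'
from h import *
p,r,s=now();print(p,np.round(s["q"],2),np.degrees((rot(CY,np.radians(40))*r.inv()).magnitude()))
d=cam("top"); crop(d,240,145,60,55,11,"t13.png")
E
```

```text
[418.03778586 -43.51843523 137.92715045] [ 0.33  0.44 -0.73  2.5   1.41  0.64 -0.48] 21.660254862542104
```

View pics/t13.png

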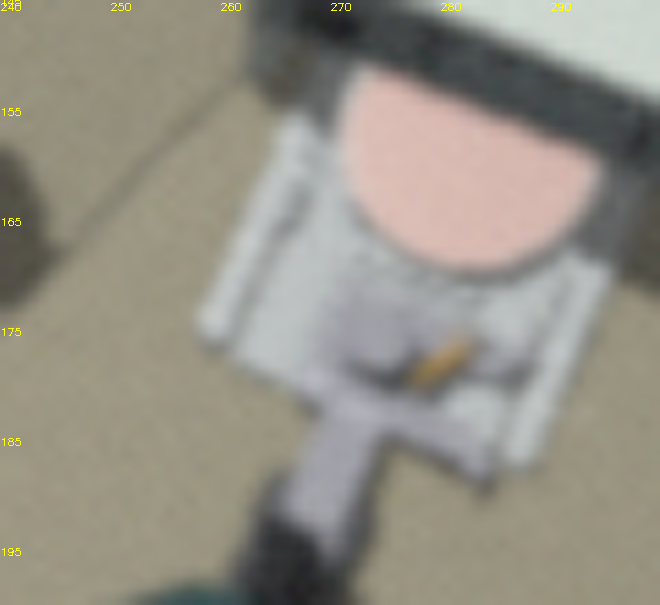

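```bash
python3 - <<'E'
from h import *
print(delta((471.3,-168.3,110),rot(CY,0)))
print(delta((471.3,-168.3,26),rot(CY,0)))
# check bar origin from handle top
d=cam("top"); print(np.round(proj(d,barpts((471.3,-168.3),CY,0,[(-15,10,64),(15,10,64),(15,-10,64),(63,22,20)])),1))
E
```

```text
(array([  5.22, -13.  ,  -2.84]), array([ 0.265,  0.258, -0.04 ]))
(array([  5.22, -13.  , -11.24]), array([ 0.265,  0.258, -0.04 ]))
[[261.4 197.8]
 [264.6 190.3]
 [269.8 192.4]
 [266.5 179.9]]
```

Emit:
carry_out(
  travel=[
    [1,-3,1],
    [2,-6,1],
    [3.5,-9,1],
    [5,-12,0],
    [5.22,-13,-2],
    [5.22,-13,-2.8],
    [5.22,-13,-2.8],
    [5.22,-13,-2.8],
    [5.22,-13,-2.8],
  ],
  rotation=[
    [0.05,0.05,-0.01],
    [0.1,0.1,-0.02],
    [0.15,0.15,-0.02],
    [0.2,0.2,-0.03],
    [0.265,0.258,-0.04],
    [0.265,0.258,-0.04],
    [0.265,0.258,-0.04],
    [0.265,0.258,-0.04],
    [0.265,0.258,-0.04],
  ],
  hand=[0.6,0.6,0.6,0.6,0.6,0.6,0.6,0.6,0.6],
)

```text
t: 16.9
tool_pos: [470.1, -169.5, 110.3]
ee_rot: [-0.689, 0.691, -0.157, 0.154]
ft_force: [-0.0, 0.1, 0.3]
width: 0.6
```

```bash
python3 - <<'E'
from h import *
p,r,s=now();print(p,np.round(s["q"],2))
print(delta((471.3,-168.3,27),rot(CY,0)))
E
```

```text
[ 470.12714416 -169.46378962  110.29314277] [ 0.83  0.63 -0.79  2.17  0.77  0.65  0.62]
(array([ 0.12,  0.12, -8.33]), array([ 0.002, -0.005, -0.002]))
```

Emit:
carry_out(
  travel=[
    [0.12,0.12,-4],
    [0.12,0.12,-7],
    [0.12,0.12,-8.3],
    [0.12,0.12,-8.3],
    [0.12,0.12,-8.3],
    [0.12,0.12,-8.3],
    [0.12,0.12,-8.3],
    [0.12,0.12,-8.3],
    [0.12,0.12,-8.3],
  ],
  rotation=[
    [0,-0.005,0],
    [0,-0.005,0],
    [0,-0.005,0],
    [0,-0.005,0],
    [0,-0.005,0],
    [0,-0.005,0],
    [0,-0.005,0],
    [0,-0.005,0],
    [0,-0.005,0],
  ],
  hand=[0.6,0.6,0.6,0.6,0.3,0,0,0,0],
)

```text
t: 18.02
tool_pos: [472.0, -168.5, 28.4]
ee_rot: [-0.689, 0.691, -0.155, 0.156]
ft_force: [-1.1, -0.5, 6.3]
width: 0.224
```

```bash
python3 st.py
```

```text
18.025 [ 472.01029496 -168.54360697   28.35776968] 0.22412867775553008 [-1.05600384 -0.45556179  6.28787864] [0.02907472 0.18691429 0.08877605]
rem ex,ey -0.21835503554939426 1.8276476709081484
```

Emit:
carry_out(
  travel=[
    [0.45,-0.21,0.03],
    [1.35,-0.65,0.03],
    [2.26,-1.08,0.03],
    [3.16,-1.51,0.03],
    [4.06,-1.94,0.03],
    [4.96,-2.37,0.03],
    [5.87,-2.8,0.03],
    [6.77,-3.23,0.03],
    [7.67,-3.66,0.03],
    [8.12,-3.87,0.03],
    [8.12,-3.87,0.03],
    [8.12,-3.87,0.03],
  ],
  rotation=[
    [0,0,0],
    [0,0,0],
    [0,0,0],
    [0,0,0],
    [0,0,0],
    [0,0,0],
    [0,0,0],
    [0,0,0],
    [0,0,0],
    [0,0,0],
    [0,0,0],
    [0,0,0],
  ],
  hand=[0,0,0,0,0,0,0,0,0,0,0,0],
)

```text
t: 19.52
tool_pos: [549.0, -205.9, 28.7]
ee_rot: [-0.689, 0.691, -0.158, 0.153]
ft_force: [-8.5, 3.9, 9.5]
width: 0.227
```

```bash
python3 st.py; python3 - <<'E'
from h import *
p,r,s=now();print(np.round(s["q"],2))
d=cam("top"); crop(d,240,130,75,70,10,"t14.png")
E
```

```text
19.525 [ 548.97462325 -205.9106025    28.66981575] 0.22743308774930363 [-8.47941877  3.87305471  9.48798975] [ 0.78236176  1.77858295 -0.04232883]
rem ex,ey -85.77284932496322 2.4219545072134627
[ 0.75  0.82 -0.68  2.01  0.88  0.64  0.6 ]
```

View pics/t14.png

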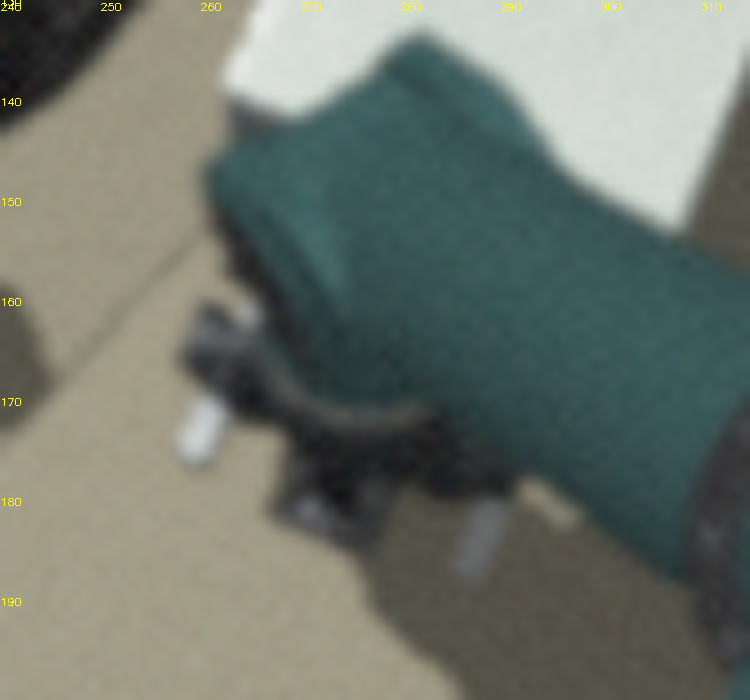

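```bash
python3 - <<'E'
from h import *
d=cam("side"); crop(d,180,70,160,150,5,"s14.png"); print(robot.state()["joint_efforts"])
E
```

```text
[-1.00577048e-01 -4.76344514e+01 -8.07522207e+00 -1.40202114e+01
  1.30560268e+00 -1.63609028e+00 -6.55309108e-03]
```

View pics/s14.png

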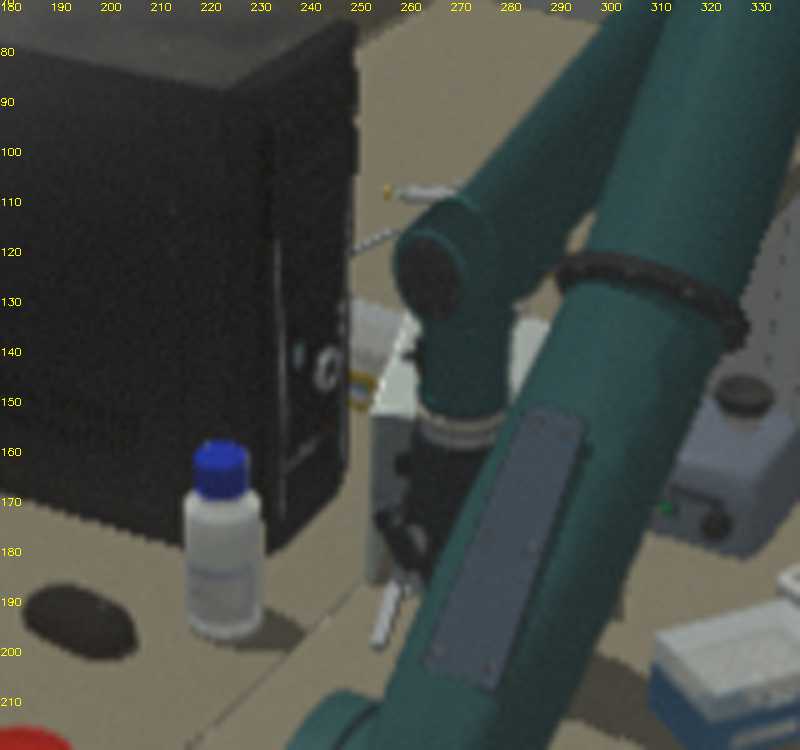

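```bash
python3 - <<'E'
from h import *
p,r,s=now(); e=np.array([np.cos(CY),np.sin(CY),0]); z=np.array([0,0,1.])
o=np.array([p[0],p[1],0]); L=np.radians(40); a=np.sin(L)*e-np.cos(L)*z
g=o-2*e+42*z; t=g+19*a
for k in (100,60,0): print(k,delta(t-k*a,rot(CY,L)), t-k*a)
print(delta(p,rot(CY,0)))
E
```

```text
100 (array([-4.88,  2.33,  7.54]), array([-0.298, -0.637,  0.   ])) [ 500.19496172 -182.61115484  104.04959989]
60 (array([-2.56,  1.22,  4.47]), array([-0.298, -0.637,  0.   ])) [ 523.40178722 -193.68024279   73.40782217]
0 (array([ 0.92, -0.44, -0.12]), array([-0.298, -0.637,  0.   ])) [ 558.21202547 -210.28387472   27.44515558]
(array([0., 0., 0.]), array([ 0.002, -0.007, -0.002]))
```

Emit:
carry_out(
  travel=[
    [0,0,0],
    [0,0,0],
    [0,0,0],
    [0,0,0],
    [0,0,4],
    [-1,0.5,8],
    [-2,1,10],
    [-3,1.5,10],
    [-3.5,1.7,10],
    [-3.5,1.7,10],
    [-3.5,1.7,10],
    [-3.5,1.7,10],
    [-3.5,1.7,10],
  ],
  rotation=[
    [0,0,0],
    [0,0,0],
    [0,0,0],
    [0,0,0],
    [0,0,0],
    [0,0,0],
    [-0.06,-0.13,0],
    [-0.12,-0.26,0],
    [-0.18,-0.39,0],
    [-0.24,-0.52,0],
    [-0.3,-0.637,0],
    [-0.3,-0.637,0],
    [-0.3,-0.637,0],
  ],
  hand=[0.2,0.5,0.6,0.6,0.6,0.6,0.6,0.6,0.6,0.6,0.6,0.6,0.6],
)

```text
t: 21.25
tool_pos: [512.6, -188.8, 120.1]
ee_rot: [-0.595, 0.715, 0.075, 0.359]
ft_force: [-0.2, 1.7, -3.3]
width: 0.598
```

```bash
python3 - <<'E'
from h import *
p,r,s=now();print(p,np.round(s["q"],2),np.degrees((rot(CY,np.radians(40))*r.inv()).magnitude()))
d=cam("top"); crop(d,230,130,80,70,10,"t15.png",proj(d,barpts((549,-206),CY,0,[(-15,10,64),(15,10,64),(15,-10,64),(-15,-10,64),(63,22,20),(-22,20,12),(-22,-20,12)])))
d=cam("side"); crop(d,180,70,160,150,5,"s15.png")
E
```

```text
[ 512.63597519 -188.80361383  120.10226624] [ 0.82  0.69 -0.9   2.49  2.2   0.86 -0.76] 3.4757433176074155
```

View pics/t15.png

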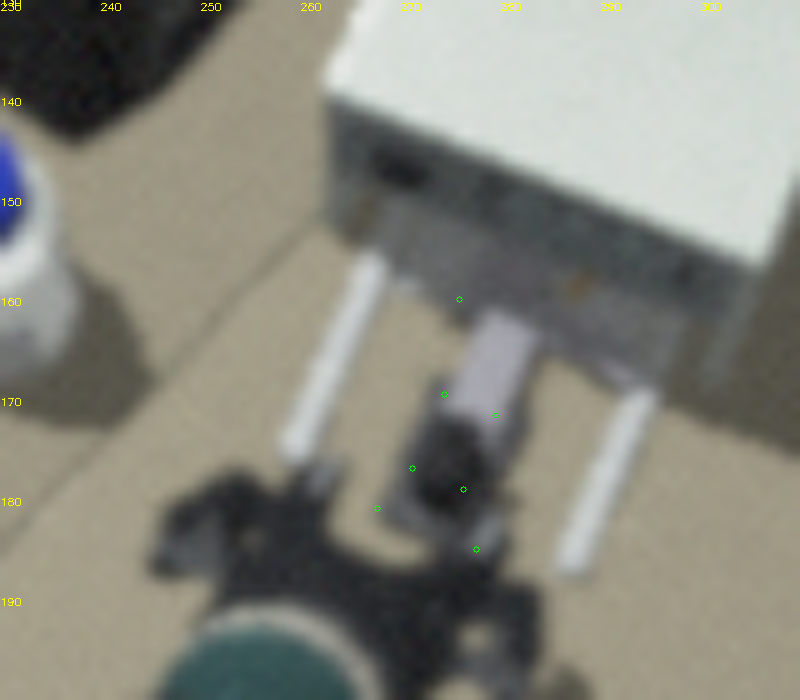

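View pics/s15.png

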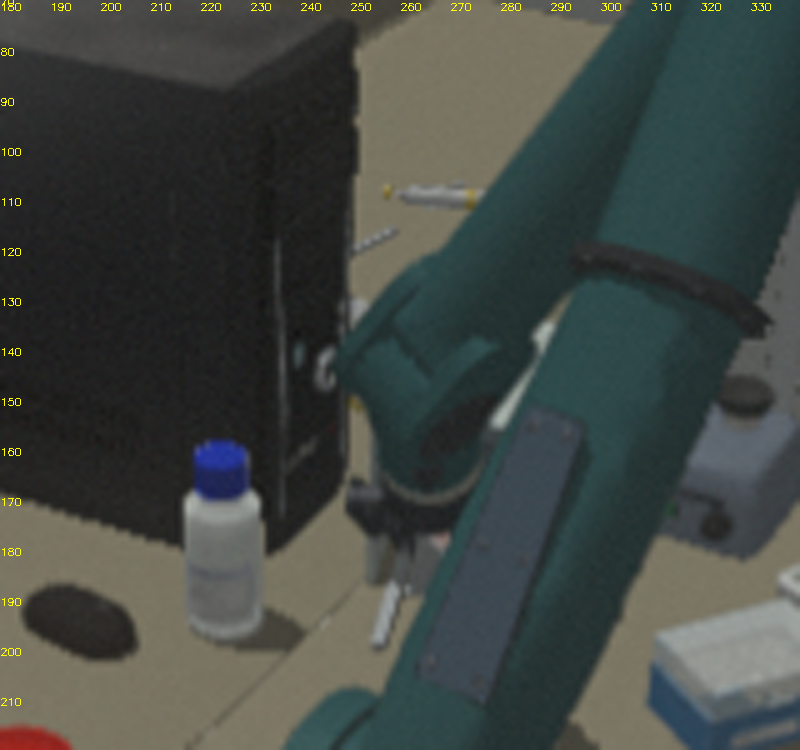

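```bash
python3 - <<'E'
from h import *
e=np.array([np.cos(CY),np.sin(CY),0]); z=np.array([0,0,1.]); o=np.array([549,-206,0]); L=np.radians(40); a=np.sin(L)*e-np.cos(L)*z
t=o-2*e+42*z+19*a
for k in (60,25,0): print(k,delta(t-k*a,rot(CY,L)))
E
```

```text
60 (array([ 1.28, -0.58, -4.32]), array([-0.006, -0.065, -0.003]))
25 (array([ 3.31, -1.55, -7.  ]), array([-0.006, -0.065, -0.003]))
0 (array([ 4.76, -2.24, -8.92]), array([-0.006, -0.065, -0.003]))
```

Emit:
carry_out(
  travel=[
    [0.3,-0.15,-0.5],
    [0.6,-0.3,-2],
    [1.28,-0.58,-4.3],
    [1.28,-0.58,-4.3],
    [2.3,-1.05,-5.65],
    [3.3,-1.55,-7],
    [4.1,-1.93,-8.05],
    [4.7,-2.2,-8.85],
    [4.7,-2.2,-8.85],
    [4.7,-2.2,-8.85],
  ],
  rotation=[
    [0,-0.06,0],
    [0,-0.06,0],
    [0,-0.06,0],
    [0,-0.065,0],
    [0,-0.065,0],
    [0,-0.065,0],
    [0,-0.065,0],
    [0,-0.065,0],
    [0,-0.065,0],
    [0,-0.065,0],
  ],
  hand=[0.6,0.6,0.6,0.6,0.6,0.6,0.6,0.6,0.6,0.6],
)

```text
t: 22.6
tool_pos: [557.4, -209.7, 28.2]
ee_rot: [-0.598, 0.699, 0.089, 0.382]
ft_force: [-0.4, 0.3, -0.8]
width: 0.602
```

```bash
python3 - <<'E'
from h import *
p,r,s=now();print(p,s["ft_force"],np.round(s["q"],2),np.degrees((rot(CY,np.radians(40))*r.inv()).magnitude()))
d=cam("top"); crop(d,230,130,80,70,10,"t16.png")
E
```

```text
[ 557.36077015 -209.724293     28.23566356] [-0.35154569  0.3256763  -0.76816959] [ 0.99  1.15 -1.12  2.42  2.33  1.24 -0.56] 0.41085789243858806
```

View pics/t16.png

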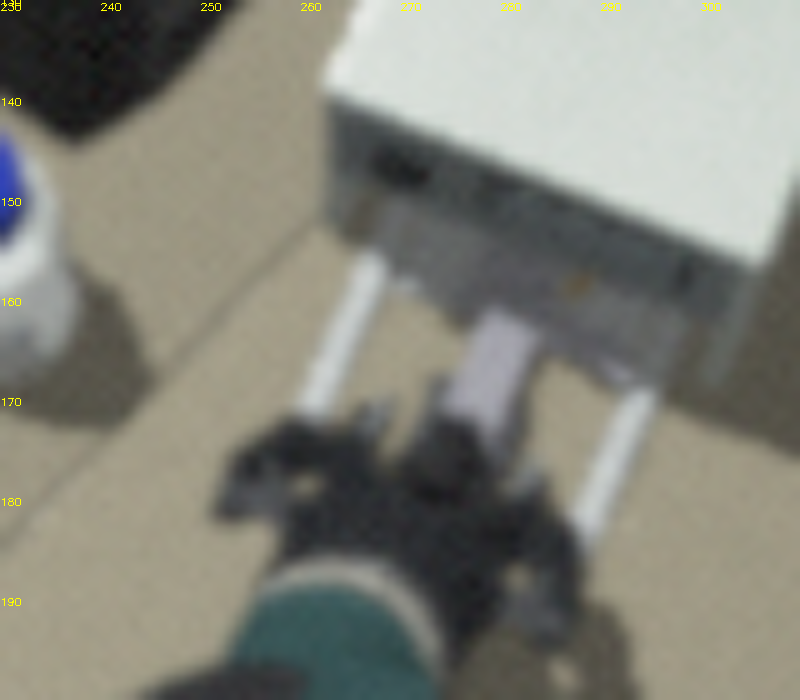

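Emit:
carry_out(
  travel=[
    [0,0,0],
    [0,0,0],
    [0,0,0],
    [0,0,0],
    [0,0,0],
  ],
  rotation=[
    [0,0,0],
    [0,0,0],
    [0,0,0],
    [0,0,0],
    [0,0,0],
  ],
  hand=[0.3,0,0,0,0],
)

```text
t: 23.28
tool_pos: [557.1, -209.6, 28.8]
ee_rot: [-0.597, 0.7, 0.09, 0.382]
ft_force: [-3.5, 0.0, 5.9]
width: 0.226
```

```bash
python3 st.py
```

```text
23.275 [ 557.11714514 -209.61240062   28.80754967] 0.22569574412585103 [-3.49457841  0.02438524  5.94005673] [-0.13624545  0.62557464 -0.18596548]
rem ex,ey -94.71591366662162 2.2578418174226407
```

Emit:
carry_out(
  travel=[
    [0.45,-0.21,0],
    [1.1,-0.52,0],
    [1.8,-0.86,0],
    [2.5,-1.19,0],
    [3.2,-1.53,0],
    [3.9,-1.86,0],
    [4.5,-2.15,0],
    [4.96,-2.37,0],
    [4.96,-2.37,0],
    [4.96,-2.37,0],
  ],
  rotation=[
    [0,0,0],
    [0,0,0],
    [0,0,0],
    [0,0,0],
    [0,0,0],
    [0,0,0],
    [0,0,0],
    [0,0,0],
    [0,0,0],
    [0,0,0],
  ],
  hand=[0,0,0,0,0,0,0,0,0,0],
)

```text
t: 24.52
tool_pos: [604.3, -231.4, 28.9]
ee_rot: [-0.599, 0.7, 0.09, 0.38]
ft_force: [-9.3, 2.8, 10.2]
width: 0.227
```

```bash
python3 st.py;  python3 - <<'E'
from h import *
p,r,s=now();print(np.round(s["q"],2),np.degrees((rot(CY,np.radians(40))*r.inv()).magnitude()))
d=cam("top"); crop(d,230,130,80,70,10,"t17.png")
E
```

```text
24.525 [ 604.30468172 -231.38713583   28.86333051] 0.2272523791307645 [-9.30775724  2.7730412  10.24136303] [ 0.07364552  1.0609356  -0.2905338 ]
rem ex,ey -146.68140769651328 1.5974833137157518
[ 1.    1.14 -1.11  2.31  2.3   1.14 -0.47] 0.5914088331183894
```

View pics/t17.png

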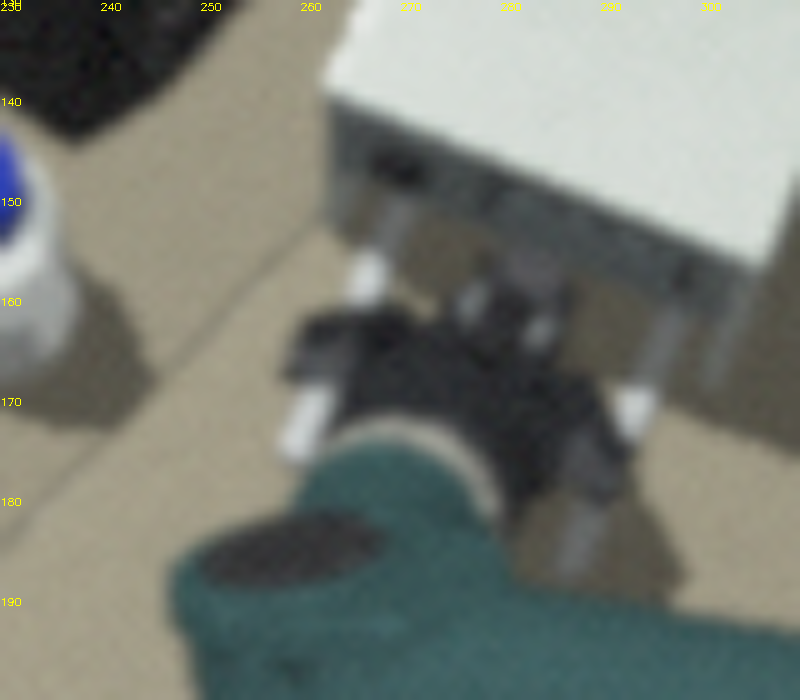

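Emit:
carry_out(
  travel=[
    [0.35,-0.17,0],
    [0.7,-0.33,0],
    [0.9,-0.43,0],
    [1.08,-0.52,0],
    [1.08,-0.52,0],
  ],
  rotation=[
    [0,0,0],
    [0,0,0],
    [0,0,0],
    [0,0,0],
    [0,0,0],
  ],
  hand=[0,0,0,0,0],
)

```text
t: 25.2
tool_pos: [612.1, -234.4, 28.9]
ee_rot: [-0.6, 0.7, 0.09, 0.378]
ft_force: [-12.3, 2.7, 10.9]
width: 0.227
```

```bash
python3 st.py
```

```text
25.2 [ 612.09864204 -234.40981735   28.94317096] 0.22738432685915805 [-12.27000858   2.67906706  10.89398845] [-0.01336087  1.16675676 -0.43053024]
rem ex,ey -155.0175006744663 0.9704557374543802
```

Emit:
carry_out(
  travel=[
    [0.36,-0.17,0],
    [0.54,-0.26,0],
    [0.63,-0.3,0],
    [0.63,-0.3,0],
  ],
  rotation=[
    [0,0,0],
    [0,0,0],
    [0,0,0],
    [0,0,0],
  ],
  hand=[0,0,0,0],
)

```text
t: 25.7
tool_pos: [614.9, -235.4, 29.0]
ee_rot: [-0.601, 0.7, 0.09, 0.376]
ft_force: [-13.3, 3.2, 12.5]
width: 0.227
```

```bash
python3 st.py
```

```text
25.7 [ 614.93439481 -235.40597587   28.99229248] 0.22721679251851495 [-13.29330442   3.15883402  12.46109033] [-0.12242335  1.18992636 -0.57562296]
rem ex,ey -158.00589737082575 0.6487968549206202
```

Emit:
carry_out(
  travel=[
    [0.36,-0.17,0],
    [0.63,-0.3,0],
    [0.81,-0.39,0],
    [0.81,-0.39,0],
    [0.81,-0.39,0],
  ],
  rotation=[
    [0,0,0],
    [0,0,0],
    [0,0,0],
    [0,0,0],
    [0,0,0],
  ],
  hand=[0,0,0,0,0],
)

```text
t: 26.32
tool_pos: [617.2, -236.1, 29.1]
ee_rot: [-0.602, 0.7, 0.089, 0.372]
ft_force: [-20.3, 4.4, 19.2]
width: 0.229
```

```bash
python3 st.py; python3 - <<'E'
from h import *
d=cam("top"); crop(d,230,130,80,70,10,"t18.png")
E
```

```text
26.325 [ 617.1530142  -236.09375895   29.10478145] 0.22910802934944513 [-20.30173021   4.4378454   19.22384842] [-0.32273468  1.62309118 -0.96985135]
rem ex,ey -160.30451384946412 0.31447421693858807
```

View pics/t18.png

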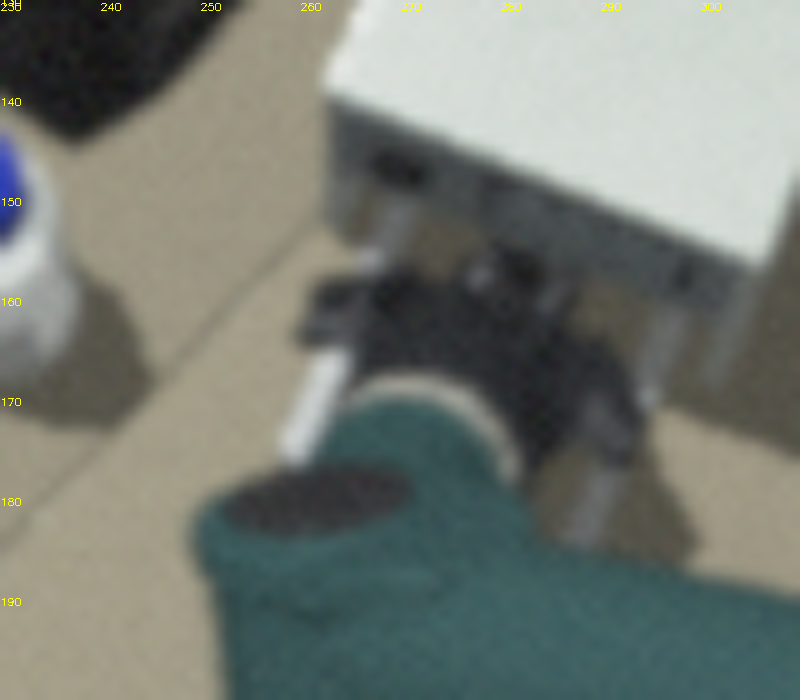

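Emit:
carry_out(
  travel=[
    [-0.1,0.05,0],
    [-0.1,0.05,0],
    [-0.1,0.05,0],
    [-0.1,0.05,0],
    [-0.1,0.05,0],
    [-0.1,0.05,0],
    [-0.68,0.33,0.77],
    [-1.84,0.88,2.3],
    [-3.58,1.7,4.6],
    [-5.9,2.8,7.66],
    [-7.6,5,10],
    [-9,9,12],
    [-10,14,14],
    [-10,18,14],
    [-10,20,14],
    [-10,20,14],
    [-10,20,14],
  ],
  rotation=[
    [0,0,0],
    [0,0,0],
    [0,0,0],
    [0,0,0],
    [0,0,0],
    [0,0,0],
    [0,0,0],
    [0,0,0],
    [0,0,0],
    [0,0,0],
    [0,0,0],
    [0,0,0],
    [0,0,0],
    [0,0,0],
    [0,0,0],
    [0,0,0],
    [0,0,0],
  ],
  hand=[0,0,0.2,0.35,0.5,0.6,0.6,0.6,0.6,0.6,0.6,0.6,0.6,0.6,0.6,0.6,0.6],
)

```text
t: 28.5
tool_pos: [516.2, -37.0, 169.2]
ee_rot: [-0.602, 0.701, 0.089, 0.372]
ft_force: [0.5, -0.2, -0.1]
width: 0.604
```

```bash
python3 st.py; python3 - <<'E'
from h import *
o=np.array([616.8,-235.8])-12*np.array([np.cos(CY),np.sin(CY)])
L=[(-15,10,64),(15,10,64),(15,-10,64),(-15,-10,64),(-22,20,12),(-22,-20,12)]
d=cam("top"); crop(d,240,125,70,60,11,"t19.png",proj(d,barpts(o,CY,0,L)))
d=cam("side"); crop(d,200,130,110,90,7,"s19.png",proj(d,barpts(o,CY,0,L)))
E
```

```text
28.5 [516.21654881 -36.99024057 169.22885098] 0.6037033160087034 [ 0.48141911 -0.21695254 -0.10595586] [ 0.23648993  0.62362837 -0.01106749]
rem ex,ey 16.514804479497958 -135.9432131248399
```

View pics/t19.png

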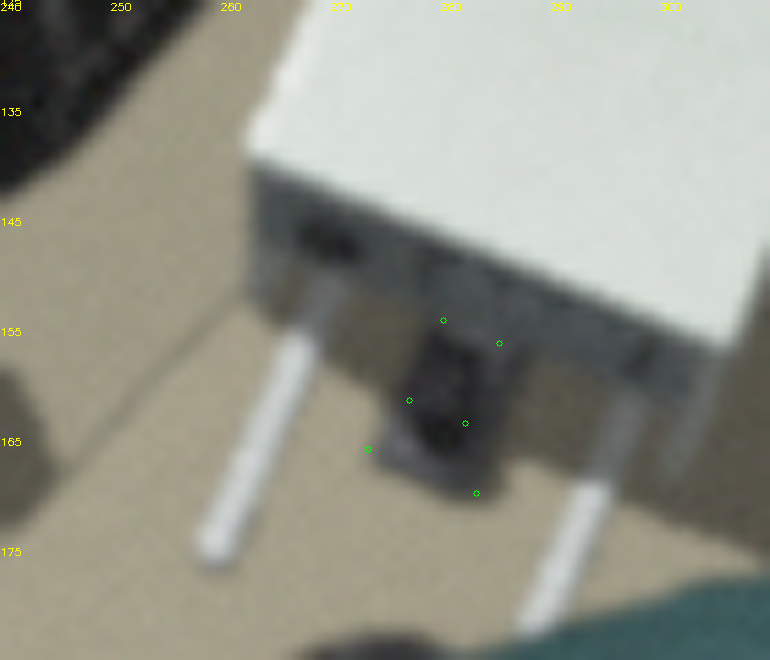

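View pics/s19.png

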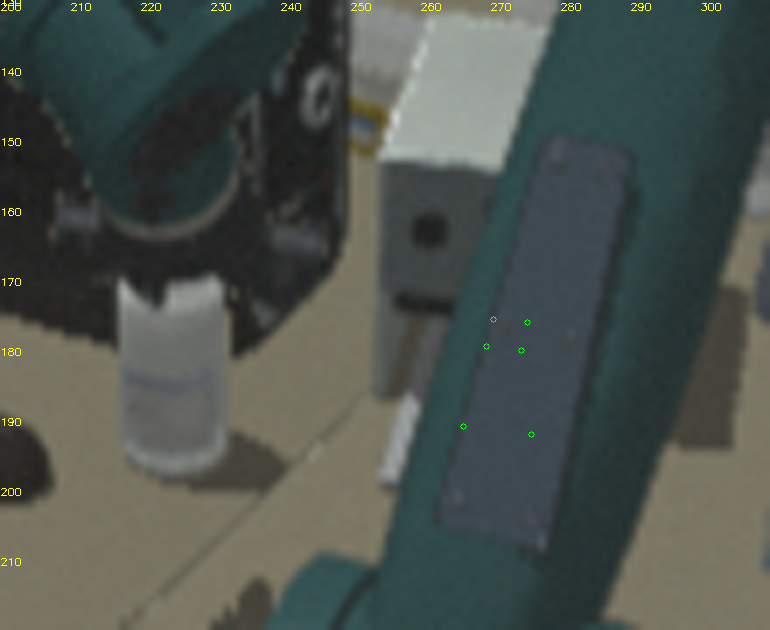

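The latch view showed the bar hitched. Now a confirming push from behind with shut fingers to make sure the sled is on its stop.

```bash
python3 - <<'E'
from h import *
L=np.radians(40)
print(delta((526,-192,90),rot(CY,L))); print(delta((571.7,-214.3,28),rot(CY,L)))
E
```

```text
(array([  0.96, -15.43,  -7.89]), array([-0.009, -0.016, -0.016]))
(array([  5.53, -17.66, -14.09]), array([-0.009, -0.016, -0.016]))
```

Emit:
carry_out(
  travel=[
    [0.2,-4,-1],
    [0.5,-8,-3],
    [0.8,-12,-5],
    [0.95,-15.4,-7.5],
    [2,-16,-9.5],
    [3.5,-16.7,-12],
    [4.7,-17.25,-13.5],
    [5.5,-17.65,-14],
    [5.5,-17.65,-14],
    [5.5,-17.65,-14],
    [5.5,-17.65,-14],
  ],
  rotation=[
    [-0.01,-0.016,-0.016],
    [-0.01,-0.016,-0.016],
    [-0.01,-0.016,-0.016],
    [-0.01,-0.016,-0.016],
    [-0.01,-0.016,-0.016],
    [-0.01,-0.016,-0.016],
    [-0.01,-0.016,-0.016],
    [-0.01,-0.016,-0.016],
    [-0.01,-0.016,-0.016],
    [-0.01,-0.016,-0.016],
    [-0.01,-0.016,-0.016],
  ],
  hand=[0,0,0,0,0,0,0,0,0,0,0],
)

```text
t: 29.98
tool_pos: [571.2, -213.7, 29.7]
ee_rot: [-0.595, 0.702, 0.09, 0.382]
ft_force: [0.8, -0.1, -0.2]
width: -0.002
```

```bash
python3 st.py; python3 - <<'E'
from h import *
d=cam("top"); crop(d,240,125,70,60,11,"t20.png")
E
```

```text
29.975 [ 571.22367576 -213.72933578   29.70101821] -0.0017287486369297557 [ 0.84059696 -0.07374283 -0.22260478] [0.28183721 0.58718724 0.08810653]
rem ex,ey -109.22080879645502 -0.09907394249107886
```

View pics/t20.png

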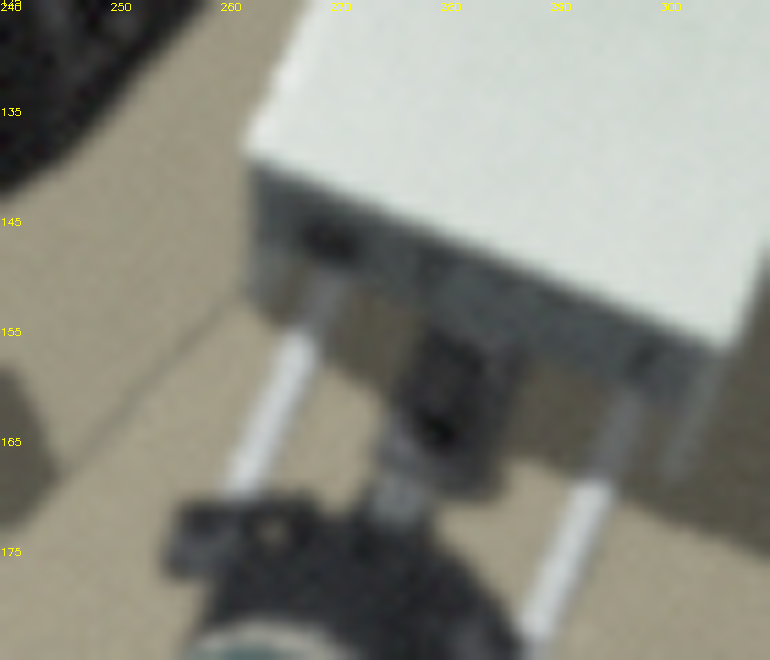

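Emit:
carry_out(
  travel=[
    [-0.17,-0.36,-0.1],
    [0.3,-0.58,-0.2],
    [0.7,-0.77,-0.2],
    [1.0,-0.92,-0.2],
    [1.25,-1.04,-0.2],
    [1.45,-1.13,-0.2],
    [1.45,-1.13,-0.2],
  ],
  rotation=[
    [0,0,0],
    [0,0,0],
    [0,0,0],
    [0,0,0],
    [0,0,0],
    [0,0,0],
    [0,0,0],
  ],
  hand=[0,0,0,0,0,0,0],
)

```text
t: 30.9
tool_pos: [585.1, -224.5, 27.5]
ee_rot: [-0.595, 0.702, 0.09, 0.382]
ft_force: [-4.4, 1.6, 2.1]
width: -0.0
```

```bash
python3 st.py
```

```text
30.9 [ 585.10244036 -224.46342823   27.48028461] -0.00030825685682135754 [-4.44237506  1.5833017   2.14769594] [ 0.41317703  0.8740054  -0.01879807]
rem ex,ey -126.36880852300655 3.6147097500880627
```

Emit:
carry_out(
  travel=[
    [0.2,-0.1,0],
    [0.36,-0.17,0],
    [0.45,-0.21,0],
    [0.45,-0.21,0],
    [0.45,-0.21,0],
  ],
  rotation=[
    [0,0,0],
    [0,0,0],
    [0,0,0],
    [0,0,0],
    [0,0,0],
  ],
  hand=[0,0,0,0,0],
)

```text
t: 31.52
tool_pos: [585.9, -224.5, 27.1]
ee_rot: [-0.596, 0.702, 0.09, 0.379]
ft_force: [-12.9, 3.3, 10.5]
width: -0.001
```

```bash
python3 st.py
```

```text
31.525 [ 585.91600655 -224.51694269   27.12641848] -0.0013706416388433507 [-12.88263278   3.33294493  10.53058164] [ 0.23267607  1.383676   -0.33779467]
rem ex,ey -127.1261713374626 3.3127716508995304
```

Emit:
carry_out(
  travel=[
    [0.3,-0.14,0.1],
    [0.54,-0.26,0.1],
    [0.72,-0.34,0.1],
    [0.72,-0.34,0.1],
    [0.72,-0.34,0.1],
  ],
  rotation=[
    [0,0,0],
    [0,0,0],
    [0,0,0],
    [0,0,0],
    [0,0,0],
  ],
  hand=[0,0,0,0,0],
)

```text
t: 32.15
tool_pos: [586.1, -224.5, 27.0]
ee_rot: [-0.599, 0.703, 0.089, 0.374]
ft_force: [-21.6, 5.4, 15.8]
width: 0.001
```

```bash
python3 st.py
```

```text
32.15 [ 586.14797623 -224.54449463   26.96742559] 0.0007255142706880184 [-21.55005214   5.38438995  15.82362335] [ 0.17682668  2.06751328 -0.54076404]
rem ex,ey -127.34740828491859 3.237777089839844
```

Emit:
carry_out(
  travel=[
    [-1,0.5,0],
    [-2.5,1.2,0.2],
    [-4,2,2],
    [-6,3,6],
    [-8,5,10],
    [-9,9,14],
    [-9,14,16],
    [-9,19,16],
    [-9,24,16],
    [-9,28,16],
    [-9,28,16],
    [-9,28,16],
  ],
  rotation=[
    [0,0,0],
    [0,0,0],
    [0,0,0],
    [0,0,0],
    [0,0,0],
    [0,0,0],
    [0,0,0],
    [0,0,0],
    [0,0,0],
    [0,0,0],
    [0,0,0],
    [0,0,0],
  ],
  hand=[0,0,0,0,0,0,0,0,0,0,0,0],
)

```text
t: 33.65
tool_pos: [495.7, 55.4, 187.5]
ee_rot: [-0.599, 0.703, 0.089, 0.374]
ft_force: [-0.2, -0.1, -0.9]
width: -0.002
```

```bash
python3 st.py; python3 - <<'E'
from h import *
d=cam("top"); crop(d,240,125,70,60,11,"t21.png")
cv2.imwrite("pics/t21f.png",cv2.resize(d["pixels"][:,:,::-1],(800,600)))
d=cam("side"); crop(d,200,120,120,90,6,"s21.png")
E
```

```text
33.65 [495.6601974   55.37547798 187.47489639] -0.0022376021063072148 [-0.17875581 -0.13911069 -0.93533401] [ 0.25898567  0.62575344 -0.03725844]
rem ex,ey 74.83240909893203 -210.46300140136427
```

View pics/t21.png

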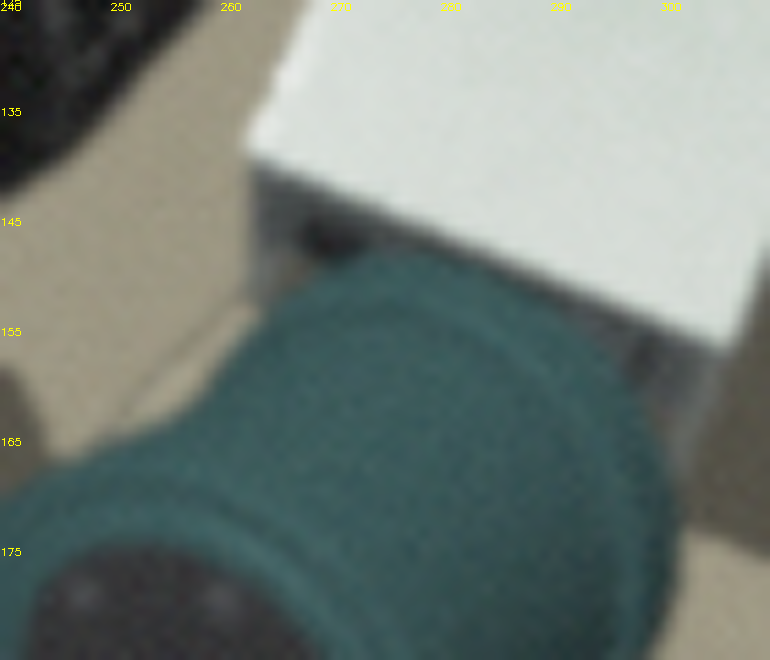

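View pics/t21f.png

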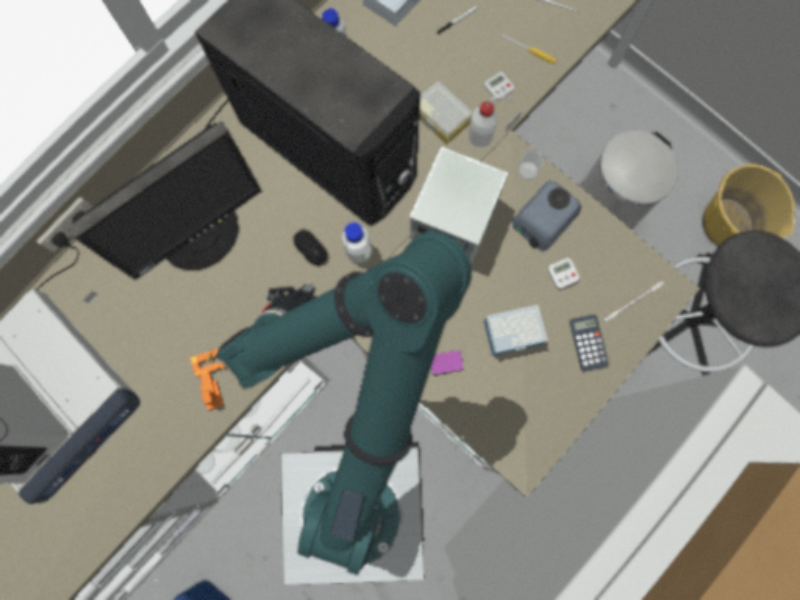

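View pics/s21.png

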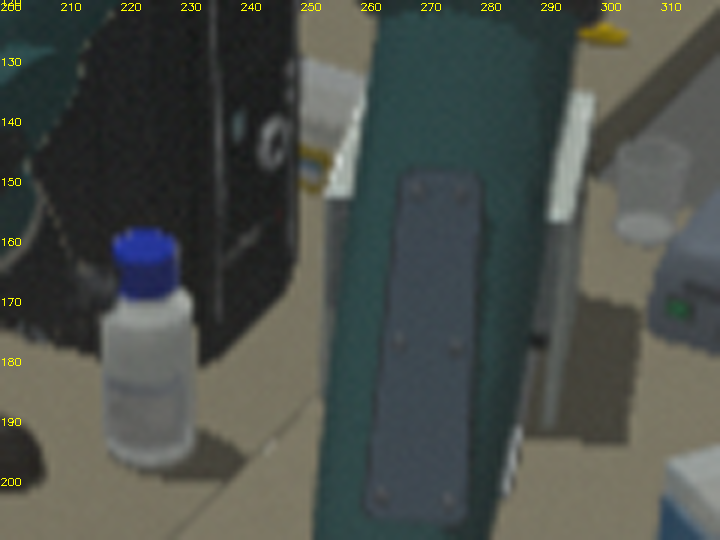

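Emit:
carry_out(
  travel=[
    [0,4,2],
    [-2,9,4],
    [-4,14,6],
    [-6,20,8],
    [-8,26,10],
    [-10,32,10],
    [-12,38,10],
    [-12,38,10],
    [-12,38,10],
    [-12,38,10],
    [-12,38,10],
  ],
  rotation=[
    [0.05,0.1,0],
    [0.1,0.2,0],
    [0.15,0.3,0],
    [0.2,0.42,0],
    [0.25,0.54,0],
    [0.3,0.637,0],
    [0.3,0.637,0],
    [0.3,0.637,0],
    [0.3,0.637,0],
    [0.3,0.637,0],
    [0.3,0.637,0],
  ],
  hand=[0,0,0,0,0,0,0,0,0,0,0],
)

```text
t: 35.12
tool_pos: [376.9, 431.9, 286.7]
ee_rot: [0.691, -0.689, 0.159, -0.146]
ft_force: [0.9, 0.2, 0.3]
width: 0.003
```

```bash
python3 st.py; python3 - <<'E'
from h import *
o=np.array([616.8,-235.8])-12*np.array([np.cos(CY),np.sin(CY)])
L=[(-15,10,64),(-15,-10,64),(-22,20,12),(-22,-20,12)]
d=cam("top"); crop(d,240,125,70,60,11,"t22.png",proj(d,barpts(o,CY,0,L)))
cv2.imwrite("pics/t22f.png",cv2.resize(d["pixels"][:,:,::-1],(800,600)))
d=cam("side"); crop(d,230,130,80,75,9,"s22.png",proj(d,barpts(o,CY,0,L)))
E
```

```text
35.125 [376.92087217 431.86550828 286.70086325] 0.002976013759453019 [0.90759216 0.19820017 0.32471716] [ 0.00542706 -0.07617531  0.01098664]
rem ex,ey 344.0854820940686 -499.16562324725214
```

View pics/t22.png

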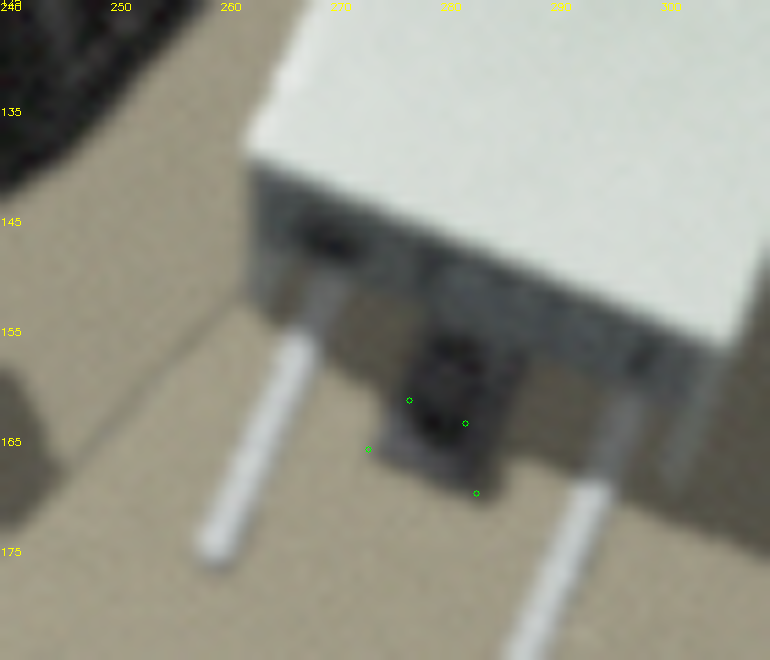

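View pics/t22f.png

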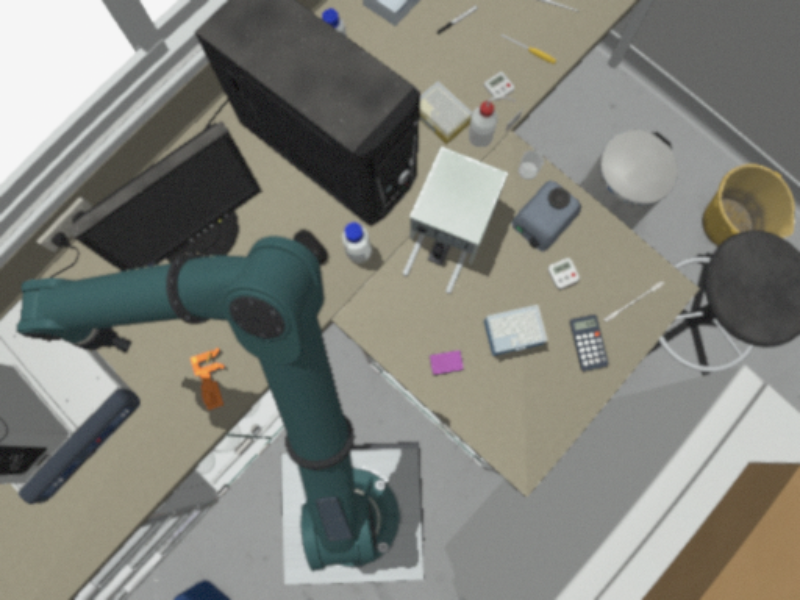

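View pics/s22.png

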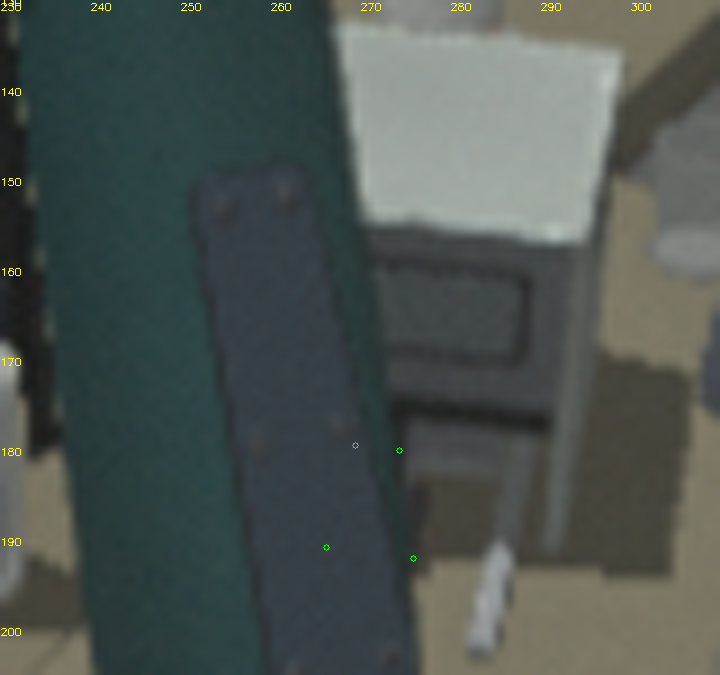

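```bash
python3 - <<'E'
from bench import ticket
print(ticket.hand_in())
E
```

```text
the job is handed in; nothing more can be done
None
```

The sled is fully home with the bar hitched and latched on its pin, and the job was handed in at about 35 s of the 54 s allowed.

**What I did:** I lifted the steel tow bar by its handle and pushed the hook onto the pin while the sled was still all the way out. I fed the sled about 85 mm in with the gripper upright. Then I retook the handle leaning back 40° and pushed the rest of the way, let go and backed off.

**What the last checks showed:**
- **Latch:** before feeding, the top view showed the brass arm lying across the slot behind the pin. Pulling the bar back against it met only about 3 N. After feeding, the hook is out of sight in the cabinet, so I could not look at the latch again.
- **Home stop:** a last push from behind with shut fingers moved the bar only 0.2 mm as the force rose to about 22 N.
- **Bar:** the last top view shows it standing on its foot about 12 mm before the panel.
- **Other things on the bench:** the bottle, tip box, notes, timer, calculator, orange bar and red dish look unmoved in that view. The mouse is partly hidden by the arm and was unmoved in the picture just before it, where the red dish was the one hidden.

**What disagreed or was not seen:**
- The camera and the arm differed by 3 to 4 mm sideways on where the bar stood, which is more than the 2 mm calibration error.
- The side view of the bar was mostly hidden by the arm at the end.
- The dish was not seen after it went in; I assume it rode along.

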